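Steady a rolling archive tube on its tray and dock it on the light stand

ROBOT

A 6-joint arm with a two-finger parallel gripper is mounted at the origin on the work surface. World frame = base frame: x ahead of the robot, y to its left, z up, the work surface at z = 0. Lengths are in m, angles in rad, forces in N, time in s.
With the tool pointing down it reaches from about 0.375 to 0.975 m from the base axis. Payload 3.8 kg.
Tool frame: the origin (TCP) lies at the very end of the fingers, on their centre line; the grasp point (between the pads) lies 19 mm behind it; z points along the fingers, y is the line along which they close (so a half turn about z gives the same grasp; the last joint's range is limited). The gripper opens to 85 mm and grips with 20 to 120 N. Pads are 22 mm wide; open, the fingers measure 114 mm over their backs; the gripper's body (76 mm by 85 mm) begins 54 mm behind the grasp point. The pads swing forward as they close: fully open they stand 13 mm farther back than shut.
Start: joints at [-1.284, 0.264, 1.604, -0, 1.274, -0.037], TCP at [0.215, -0.64, 0.231] pointing down, gripper open.
Joint ranges: [-2.63, 2.63], [-0.94, 2.18], [0.31, 2.57], [-1.31, 4.45], [0, 2.66], [-2.55, 2.55]. Speed limits (rad/s): [2.57, 2.57, 3.14, 3.14, 3.14, 3.14].

INTERFACE

Orientations are given as a rotation vector (axis times angle).
In Python, from workcell import bot, vision gives the robot as it stands. The module is installed in compiled form; this text tells all that it offers.
- The arm moves only by the tool play_rows, never from a script. Its argument "moves" is a list that holds one entry, the list of rows, each a list of 7 numbers: the turn, a rotation vector about the tool's x, y, z as a fraction of full scale, then the shift along the tool's x, y, z as a fraction of full scale, then the finger opening in mm, from 0 to 85.4. In form: [[[ax, ay, az, x, y, z, jaw], ...]]. A call has 1 to 5 rows; each row shifts and turns the commanded pose from where the row before left it, along the tool's axes as they then stand; what a row does not reach is not made up. Full scale, the value 1, is 0.1 m for a shift and 0.5 rad for a turn. A row lasts 1/12 s, in which the tool goes at most 41.7 mm and 7.16 degrees, less where a joint would pass 70% of its speed; a pose out of reach is approached as far as the arm can. A call with a number of a shift or a turn outside -1 to 1 is refused whole. A call with a gripper value outside its range is refused whole. The fingers move at their own pace and stop on an object; "newtons" is the grip in N (left out, the last holds). Time passes only in rows, so rows that do not move let the fingers close. It gives the time, the measured TCP pose, the force, the opening and the grip force at its end, in the units of the state.
- bot.read_state(): the state, without advancing time (a new reading comes with each control period).
- vision.read_camera(name): name is "side" or "top" or "wrist"; returns a dict with "image" (384x512x3 uint8, red, green, blue), "depth" (384x512 float32, m along the optical axis (not along the pixel's ray), 0 where there is no reading), "K" (3x3 intrinsics, pixels), "R" (3x3) and "t" (3): a world point X has camera coordinates R X + t. Camera axes: x right, y down, z forward; pixel columns grow to the right and rows downward; lengths in m; the calibration is good to about 2 mm. The wrist camera is an equidistant fisheye: a pixel r from the principal point sees the ray r / f radians off the axis. A picture is of the moment at which its call begins.
- bot.finish_job(): hands the job in; it is judged then, once.
The state is a dict: "time": time; "q": joint angles; "joint_vel": joint speeds; "joint_torque": joint torques, N m; "tool_pos": TCP position; "tcp_rot": TCP orientation; "wrist_force": force on the tool from outside, world axes, zero at the start; "torque": the same for the moment, N m; "width": opening from 0.0 (shut) to 1.0 (fully open); "grip_force": force on a finger pad.
Only numpy, scipy, OpenCV 4.12 (cv2) and the standard library are available. Lean on these libraries where they do the work, as an engineer would, in place of code of your own. Each camera call takes 0.05 s, during which the arm holds its last target. There are 200 camera calls.

TASK

Lift the tray by its wooden handle and, by tilting it gently, bring the loose carriage with the archive tube to rest under the handle; keep it there, steady, for a good eight seconds with the tray held well clear of everything (10 cm up or so). Then lower the tray flat onto the light stand so that the stand's two chocks come up through the tray's floor on either side of the tube, let go and leave it there. Never touch the carriage or tube, never let it run fast into the ends, keep the tray near level, carry it smoothly without dropping it, and leave the other things where they are.

Things in the scene. Friction and masses are not known exactly. Their poses are not given: they have to be found in the camera images.
- tray: Aluminium carrying tray, 142 mm wide (x), 282 mm long (y), 0.45 kg; origin at the centre of its underside, z up. Side walls 22 mm high, inner faces at x = +-66 mm; end walls 40 mm high, inner faces at y = +-135 mm. Starts flat on the table to the left or right, its y within 0.3 rad of world y.
- tray_floor (a point): Centre of the tray's floor, 8 mm above its underside; axes as the tray's. The floor is two flat strips along y with an open gap between them (x from -25 to +25 mm) over the whole length.
- tray_grip (a point): Centre of the tray's wooden grip bar, 135 mm above the underside over the tray's centre: 140 mm long in x, 26 mm thick in y, 30 mm high, on flat steel posts (22 mm wide) at x = +-73 mm. Grip it across its 26 mm, that is along the tray's y; the tube passes 62 mm beneath it.
- carriage (a joint): Position (m) of the carriage along the tray, + towards the tray's +y end, 0 = under the handle, stops at +-0.108. It carries the strapped archive tube, 0.25 kg together (varies by a third), and runs loose on ball bearings, next to no friction: 9.8 m/s2 per rad of tray tilt about x towards the lower end, and minus the tray's own acceleration along y. Starts at rest at -0.06 to -0.10.
- tube_mid (a point): Middle of the archive tube on the carriage: round-ended cardboard tube lying along the tray's x, 50 mm across, 122 mm long, its axis 33 mm above the tray's underside, its lowest line 8 mm above it; axes as the tray's. It cannot leave the carriage.
- stand: Fixed flat light stand, 180 mm (x) by 300 mm (y), origin at the centre of its underside, z up. On its top face, at x = 0, y = +-38 mm, stand two black chocks 30 mm wide in x, 12 mm thick in y, with rounded tops 46 mm above the table. Its y is within 0.3 rad of world y, on the other side from the tray.
- stand_top (a point): Centre of the stand's flat top face (150 by 270 mm), 20 mm above the table: the tray's underside comes to rest here, centred and parallel. The chocks then rise through the gap to 18 mm above the tray's floor with the tube between them, 10 mm play either way; a tube up to 15 mm off is nudged in by their rounded tops as the tray is lowered.
- loupe: black cylindrical loupe, 36 mm across, 36 mm high, loose, standing between tray and stand; origin at the centre of its underside. A bystander
- jar: glass jar, 60 mm across, 85 mm high, loose, towards the far edge; origin at the centre of its underside. A bystander
- weight: brass paper weight, disc 50 mm across, 30 mm high, loose; origin at the centre of its underside. A bystander
- tape: paper tape roll, 90 mm across, 25 mm high, loose, near the robot; origin at the centre of its underside. A bystander

How it is judged:
On the way:
1. The tube is kept in the middle of the lifted tray, within 25 mm of the point under the handle, for 7 s on end, the tray's underside more than 55 mm above the table (height (world z) of tray above 0.055 m and value of joint carriage between -0.025 and 0.025 m), for 7 s.
At the end, for the whole second after the job is handed in: The tray lies flat (0.04 rad) on the stand's top (underside 15 to 25 mm above the table), centred within 15 mm across and 30 mm along, parallel within 0.15 rad; the tube lies in it between the chocks (18 mm along, 25 mm across the stand's middle); both at rest (x of tray in the frame of stand between -0.015 and 0.015 m and y of tray in the frame of stand between -0.03 and 0.03 m and z of tray in the frame of stand between 0.015 and 0.025 m and angle between tray's own z axis and vertical below 0.04 rad and angle between the y axis of tray and the y axis of stand, either way round below 0.15 rad and y of tube_mid in the frame of stand between -0.018 and 0.018 m and x of tube_mid in the frame of stand between -0.025 and 0.025 m and z of tube_mid in the frame of stand between 0.045 and 0.061 m and linear speed of tray below 0.03 m/s and velocity of joint carriage between -0.05 and 0.05 m/s); the robot touches nothing.
It fails at once if the carriage runs faster than 0.4 m/s along the tray (not (velocity of joint carriage between -0.4 and 0.4 m/s)).
It fails at once if the tray drops or is swung faster than 0.6 m/s (linear speed of tray above 0.6 m/s).
It fails at once if the robot touches the carriage or tube (contact force between any of the arm, the fingers and carriage above 0.5 N).
It fails at once if the tray is tipped more than 0.3 rad (angle between tray's own z axis and vertical above 0.3 rad).
It fails at once if a bystander is moved more than 40 mm (distance of any of loupe, jar, weight, tape from where it was at the start of the episode above 0.04 m).
It also fails if it takes over 61 s, if anything falls off the work surface, if the arm or the gripper's body presses on something with over 40 N, if the wrist force passes 120 N, or if a joint passes its speed limit or range.

## Working session

There is one attempt and no reset: what is moved stays moved. The work goes in short steps, Python scripts to look and compute and a tool call to move; the robot and the scene stay as the last step left them, time stands still between calls to the robot, and variables do not carry over. Pictures are saved under pics/ and viewed, at most 10 in all, crops included, and the job is handed in when it is done.

Besides the shell and the picture viewer there is one more tool, called after "Call:" as name(argument=value, ...) on one line, values as JSON. play_rows: Moves the arm, as the interface text tells. Its arguments: {"type":"object","properties":{"moves":{"type":"array","items":{"type":"array","items":{"type":"array","items":{"type":"number"}}}},"newtons":{"type":"number"}},"required":["moves"]}

```bash
mkdir -p pics; cat > h.py <<'E'
import numpy as np, cv2
from workcell import bot, vision
from scipy.spatial.transform import Rotation as Ro
def grab(n):
    c=vision.read_camera(n); np.savez('pics/'+n+'.npz',**{k:c[k] for k in('image','depth','K','R','t')}); return c
def world(c,u,v,d=None):
    u=np.asarray(u,float);v=np.asarray(v,float)
    if d is None: d=c['depth'][v.astype(int),u.astype(int)]
    K=c['K'];p=np.stack([(u-K[0,2])/K[0,0]*d,(v-K[1,2])/K[1,1]*d,d],-1)
    return (p-c['t'])@c['R']
def cloud(c):
    v,u=np.mgrid[0:384,0:512];w=world(c,u,v);w[c['depth']==0]=np.nan;return w
E
python3 - <<'E'
from h import *
a=grab('top');b=grab('side')
cv2.imwrite('pics/a.png',cv2.resize(a['image'][...,::-1],(800,600)))
cv2.imwrite('pics/b.png',cv2.resize(b['image'][...,::-1],(800,600)))
for c in(a,b):print(c['K'].round(1).tolist(),(-c['R'].T@c['t']).round(3),c['R'].round(2).tolist())
print(bot.read_state())
E
```

```text
[[348.1, 0.0, 260.1], [0.0, 348.1, 199.5], [0.0, 0.0, 1.0]] [ 0.39  -0.011  0.938] [[-0.01, -1.0, -0.02], [-0.98, 0.02, -0.17], [0.17, 0.02, -0.98]]
[[405.1, 0.0, 256.0], [0.0, 405.1, 189.0], [0.0, 0.0, 1.0]] [ 0.266 -0.483  0.851] [[0.83, -0.56, -0.02], [-0.45, -0.65, -0.61], [0.33, 0.51, -0.79]]
{'time': 0.1, 'q': array([-1.28390424e+00,  2.64690556e-01,  1.60522255e+00,  3.76476635e-06,
        1.27373732e+00, -3.68905408e-02]), 'joint_vel': array([-0.00026484, -0.00167456, -0.00338316,  0.00094336,  0.00071013,
        0.0001228 ]), 'joint_torque': array([ 2.12666324e-03, -5.16709149e+01, -3.68589628e+01,  1.19383226e-04,
        6.35690172e-03, -3.89984928e-05]), 'tool_pos': array([ 0.21457192, -0.63928665,  0.230086  ]), 'tcp_rot': array([-3.09849860e+00, -5.06046974e-01,  3.97125789e-04]), 'wrist_force': array([ 0.16392731,  0.19075969, -0.2221907 ]), 'torque': array([ 0.05865483,  0.034367  , -0.01051274]), 'grip_force': 0.0, 'width': 0.9959150725632081}
```

View pics/a.png

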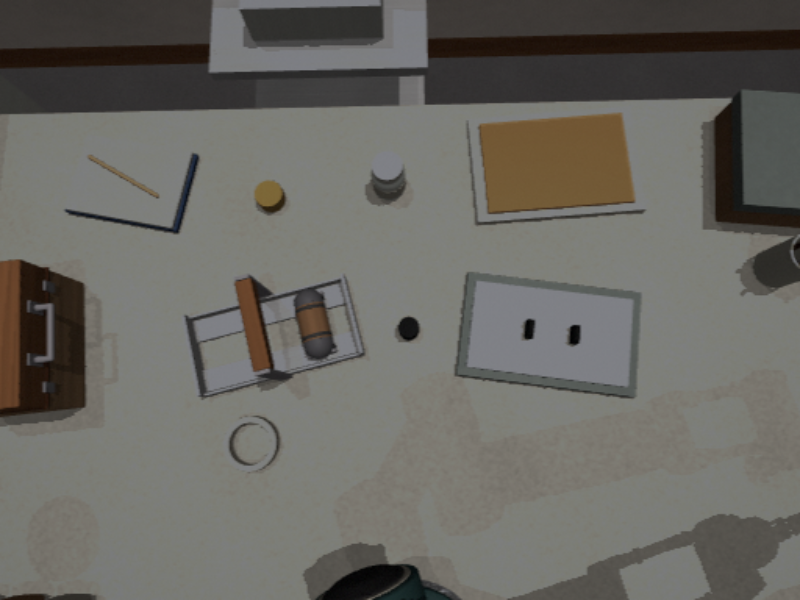

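View pics/b.png

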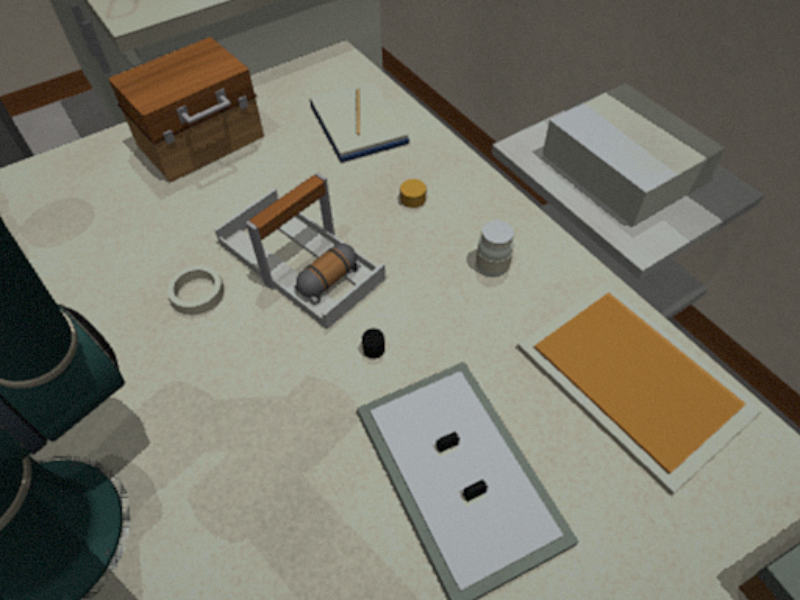

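Top view (800×600): tray at left, handle bar from (246,280) to (261,370), tube at (314,323). The stand is at right, centre about (549,334), with chocks at (530,328) and (575,335). The loupe is at (408,328), jar (388,175), weight (269,196) and tape (254,443).

```bash
python3 - <<'E'
from h import *
for n in('top','side'):
    c=np.load(f'pics/{n}.npz');w=cloud(c);im=c['image'].astype(int);z=w[...,2]
    box=lambda x0,x1,y0,y1:(w[...,0]>x0)&(w[...,0]<x1)&(w[...,1]>y0)&(w[...,1]<y1)
    def rect(m,lab):
        p=w[m];r=cv2.minAreaRect(p[:,:2].astype(np.float32));print(n,lab,len(p),'z',np.median(p[:,2]).round(4),'mean',p.mean(0).round(4),'rect',np.round(r[0],4),np.round(r[1],4),round(r[2],1))
        q=p[:,:2]-p[:,:2].mean(0);e=np.linalg.svd(q,full_matrices=False)[2][0];print('   axis deg',np.degrees(np.arctan2(e[1],e[0])).round(2))
    grip=box(.2,.8,.05,.5)&(z>.13)&(z<.17)
    rect(grip&(z>.143),'bartop')
    rect(box(.2,.7,.02,.45)&(z>.03)&(z<.065)&(im.sum(2)<330),'tubeish')
    rect(box(.2,.8,-.5,-.05)&(z>.012)&(z<.027),'stand')
    rect(box(.2,.8,-.5,-.05)&(z>.012)&(z<.027)&(im.min(2)>130),'standtop')
    rect(box(.2,.8,-.5,-.05)&(z>.03)&(z<.055),'chocks')
    rect(box(.25,.6,0.1,.45)&(z>.01)&(z<.05),'tray')
    k,l=cv2.connectedComponents((box(.2,.8,-.5,-.05)&(im.max(2)<60)).astype(np.uint8))
    for i in range(1,k):
        if (l==i).sum()>8:print('  dark',w[l==i].mean(0).round(4),(l==i).sum())
E
```

```text
top bartop 754 z 0.1499 mean [0.5134 0.2283 0.1497] rect [0.5149 0.2297] [0.1522 0.0272] 14.0
   axis deg -165.83
top tubeish 1023 z 0.0517 mean [0.5237 0.1813 0.0491] rect [0.5149 0.2278] [0.1512 0.2789] 13.9
   axis deg 102.63
top stand 9893 z 0.0186 mean [ 0.5737 -0.246   0.0183] rect [ 0.6177 -0.2542] [0.3069 0.3998] 83.3
   axis deg 173.7
top standtop 0 z nan mean [nan nan nan] rect [0. 0.] [0. 0.] 0.0
  return _methods._mean(a, axis=axis, dtype=dtype,
  ret = ret.dtype.type(ret / rcount)
<stdin>:6: RuntimeWarning: Mean of empty slice.
  ret = um.true_divide(
<stdin>:7: RuntimeWarning: Mean of empty slice.
Traceback (most recent call last):
IndexError: index 0 is out of bounds for axis 0 with size 0
```

```bash
python3 - <<'E' 2>/dev/null
from h import *
for n in('top','side'):
    c=np.load(f'pics/{n}.npz');w=cloud(c);im=c['image'].astype(int);z=w[...,2]
    box=lambda x0,x1,y0,y1:(w[...,0]>x0)&(w[...,0]<x1)&(w[...,1]>y0)&(w[...,1]<y1)
    def rect(m,lab):
        k,l,s,_=cv2.connectedComponentsWithStats(m.astype(np.uint8))
        if k<2:print(lab,'none');return
        i=1+s[1:,4].argmax();p=w[l==i]
        r=cv2.minAreaRect(p[:,:2].astype(np.float32));print(n,lab,len(p),'z',np.median(p[:,2]).round(4),'mean',p.mean(0).round(4),'rect',np.round(r[0],4),np.round(r[1],4),round(r[2],1))
    rect(box(.2,.8,.05,.5)&(z>.143)&(z<.17),'bartop')
    rect(box(.2,.68,-.5,-.05)&(z>.012)&(z<.06),'stand')
    rect(box(.2,.68,-.5,-.05)&(z>.017)&(z<.06)&(im.sum(2)>390),'standtop')
    rect(box(.4,.65,0.05,.4)&(z>.008)&(z<.17),'tray')
    k,l=cv2.connectedComponents((box(.2,.8,-.5,-.0)&(im.max(2)<60)).astype(np.uint8))
    for i in range(1,k):
        if (l==i).sum()>8:print('  dark',w[l==i].mean(0).round(4),(l==i).sum())
    tub=box(.45,.6,.05,.22)&(z>.045)&(z<.065);rect(tub,'tubetop')
E
```

```text
top bartop 754 z 0.1499 mean [0.5134 0.2283 0.1497] rect [0.5149 0.2297] [0.1522 0.0272] 14.0
top stand 7535 z 0.0191 mean [ 0.5098 -0.2395  0.0191] rect [ 0.5121 -0.2399] [0.2999 0.1806] 81.9
top standtop 68 z 0.02 mean [ 0.5709 -0.1271  0.0201] rect [ 0.5735 -0.1255] [0.0216 0.0581] 86.8
top tray 3804 z 0.0397 mean [0.5142 0.2225 0.0569] rect [0.5149 0.2302] [0.1527 0.283 ] 14.1
  dark [ 0.7297 -0.4045  0.0047] 10
  dark [ 0.7274 -0.3681  0.0052] 12
  dark [ 0.7209 -0.2608  0.0047] 11
  dark [ 0.7228 -0.2969  0.0054] 11
  dark [ 0.716  -0.1879  0.0061] 11
  dark [ 0.7182 -0.2229  0.0054] 12
  dark [ 0.7144 -0.1519  0.0045] 11
  dark [ 0.5207 -0.0069  0.0343] 73
  dark [ 0.5163 -0.1994  0.0383] 67
  dark [ 0.5055 -0.2741  0.0368] 77
  dark [ 0.4058 -0.3487  0.0067] 15
  dark [ 0.2005 -0.0049  0.2521] 17
top tubetop 679 z 0.0545 mean [0.5305 0.1584 0.0538] rect [0.5315 0.1597] [0.1136 0.0469] 14.3
side bartop 527 z 0.1494 mean [0.5105 0.2241 0.1491] rect [0.5143 0.226 ] [0.1534 0.0292] 13.6
side stand 11473 z 0.0191 mean [ 0.5046 -0.2564  0.0191] rect [ 0.5103 -0.2419] [0.3003 0.1807] 81.8
side standtop 8126 z 0.0197 mean [ 0.5067 -0.2525  0.0197] rect [ 0.5109 -0.2395] [0.2732 0.1516] 81.9
side tray 3760 z 0.0394 mean [0.5125 0.2048 0.0589] rect [0.5144 0.2271] [0.1551 0.2862] 13.8
  dark [ 0.5173 -0.0118  0.0282] 157
  dark [ 0.437  -0.1189  0.0028] 20
  dark [ 0.5127 -0.2056  0.0391] 114
  dark [ 0.4204 -0.2343  0.0033] 36
  dark [ 0.502  -0.2801  0.0396] 118
  dark [ 0.4065 -0.3316  0.0043] 33
side tubetop 524 z 0.0543 mean [0.5277 0.1512 0.0537] rect [0.53   0.1551] [0.1131 0.0448] 12.7
```

```bash
cat >> h.py <<'E'
def to(pos,yaw,tilt=0,rep=True):
    "delta to target tcp pos, tool x at yaw, in tool axes & units"
    s=bot.read_state();R=Ro.from_rotvec(s['tcp_rot'])
    T=Ro.from_euler('z',yaw)*Ro.from_euler('x',tilt)*Ro.from_euler('x',np.pi)
    d=R.inv().apply(np.array(pos)-s['tool_pos'])/.1
    a=(R.inv()*T).as_rotvec()/.5
    print('t',round(s['time'],2),'tcp',s['tool_pos'].round(4),'yaw',R.as_matrix()[:2,0].round(4),'F',s['wrist_force'].round(1),'w',round(s['width']*85.4,1),'grip',s['grip_force'])
    print(' turn',a.round(3),'shift',d.round(3),'q',s['q'].round(2))
E
python3 -c "
from h import *
to((.515,.229,.231),.244)"
```

```text
t 0.1 tcp [ 0.2146 -0.6393  0.2301] yaw [0.948  0.3182] F [ 0.2  0.2 -0.2] w 85.1 grip 0.0
 turn [-0.004  0.     0.16 ] shift [ 5.611e+00 -7.276e+00  6.000e-03] q [-1.28  0.26  1.61  0.    1.27 -0.04]
```

Call:
play_rows(moves=[[[0, 0, 0, 0.1, -0.13, 0, 85], [0, 0, 0, 0.2, -0.26, 0, 85], [0, 0, 0, 0.24, -0.31, 0, 85], [0, 0, 0, 0.24, -0.31, 0, 85], [0, 0, 0, 0.24, -0.31, 0, 85]]])

```text
time: 0.52
tool_pos: [0.2694, -0.4805, 0.2304]
tcp_rot: [-3.099, -0.505, 0.0]
wrist_force: [0.3, 0.1, 0.6]
width: 0.996
grip_force: 0.0
```

Call:
play_rows(moves=[[[0, 0, 0, 0.24, -0.31, 0, 85], [0, 0, 0, 0.24, -0.31, 0, 85], [0, 0, 0, 0.24, -0.31, 0, 85], [0, 0, 0, 0.24, -0.31, 0, 85], [0, 0, 0, 0.24, -0.31, 0, 85]]])

```text
time: 0.93
tool_pos: [0.3338, -0.2952, 0.2308]
tcp_rot: [-3.1, -0.505, 0.0]
wrist_force: [0.7, -0.3, 0.8]
width: 0.995
grip_force: 0.0
```

Call:
play_rows(moves=[[[0, 0, 0, 0.24, -0.31, 0, 85], [0, 0, 0, 0.24, -0.31, 0, 85], [0, 0, 0, 0.24, -0.31, 0, 85], [0, 0, 0, 0.24, -0.31, 0, 85], [0, 0, 0, 0.24, -0.31, 0, 85]]])

```text
time: 1.35
tool_pos: [0.3982, -0.1101, 0.2311]
tcp_rot: [3.101, 0.506, 0.0]
wrist_force: [2.0, 0.0, -0.3]
width: 0.997
grip_force: 0.0
```

Call:
play_rows(moves=[[[0, 0, 0, 0.24, -0.31, 0, 85], [0, 0, 0, 0.24, -0.31, 0, 85], [0, 0, 0, 0.24, -0.31, 0, 85], [0, 0, 0, 0.24, -0.31, 0, 85], [0, 0, 0, 0.24, -0.31, 0, 85]]])

```text
time: 1.77
tool_pos: [0.4626, 0.0751, 0.231]
tcp_rot: [3.1, 0.507, -0.0]
wrist_force: [0.5, -1.2, 0.7]
width: 0.995
grip_force: 0.0
```

Call:
play_rows(moves=[[[0, 0, 0, 0.24, -0.31, 0, 85], [0, 0, 0, 0.24, -0.31, 0, 85], [0, 0, 0, 0.24, -0.31, 0, 85], [0, 0, 0.16, 0.12, -0.15, 0, 85], [0, 0, 0, 0, 0, 0, 85]]])

```text
time: 2.18
tool_pos: [0.5087, 0.206, 0.2307]
tcp_rot: [-3.117, -0.384, 0.0]
wrist_force: [0.1, -0.6, -0.1]
width: 0.995
grip_force: 0.0
```

```bash
python3 -c "
from h import *
to((.515,.229,.231),.244)
c=grab('wrist');cv2.imwrite('pics/w1.png',c['image'][...,::-1]);print(c['K'],c['R'].round(3),c['t'])"
```

```text
t 2.18 tcp [0.5087 0.206  0.2307] yaw [0.9702 0.2424] F [ 0.1 -0.6 -0.1] w 85.0 grip 0.0
 turn [-0.003 -0.     0.002] shift [ 0.117 -0.208 -0.003] q [0.34 0.03 1.88 0.   1.24 1.66]
[[297.31863964   0.         257.32170507]
 [  0.         297.31863964 188.0144098 ]
 [  0.           0.           1.        ]] [[ 0.242 -0.97  -0.001]
 [-0.933 -0.233  0.275]
 [-0.267 -0.066 -0.961]] [0.07829895 0.48656715 0.52724004]
```

View pics/w1.png

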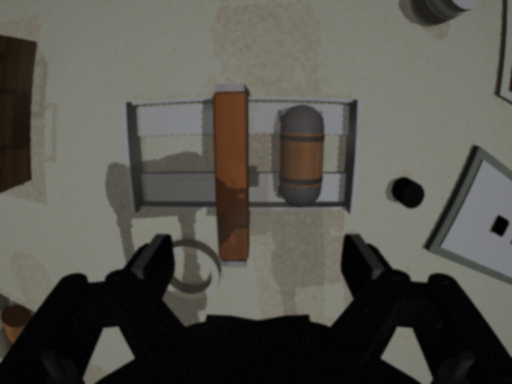

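Wrist view: bar spans (232,90)–(235,260), tube centred at (302,155), and tray ends at columns 131 and 352. The fingers are open and aligned with the bar.

```bash
cat >> h.py <<'E'
def wcloud(c):
    "wrist fisheye cloud, world"
    v,u=np.mgrid[0:384,0:512];K=c['K'];a=(u-K[0,2])/K[0,0];b=(v-K[1,2])/K[1,1];r=np.hypot(a,b)+1e-9
    d=c['depth'];k=np.tan(np.minimum(r,1.5))/r
    p=np.stack([a*k*d,b*k*d,d],-1);w=(p-c['t'])@c['R'];w[(d==0)|(r>1.2)]=np.nan;return w
def tube(w,org,Rt):
    "carriage position from cloud; org=tray origin, Rt=tray rotation"
    p=(w.reshape(-1,3)-org)@Rt
    m=(abs(p[:,0])<.045)&(abs(p[:,1])<.134)&(p[:,2]>.036)&(p[:,2]<.064)
    q=p[m]
    if len(q)<20:return np.nan,len(q),0,0
    s=np.median(q[:,1])
    from scipy.optimize import least_squares
    f=lambda a:np.hypot(q[:,1]-a[0],q[:,2]-.033-a[1])-.025
    r=least_squares(f,[s,0],loss='soft_l1',f_scale=.001)
    return r.x[0],len(q),r.x[1],np.median(abs(r.fun))
E
python3 - <<'E'
from h import *
c=np.load('pics/wrist.npz');w=wcloud(c);z=w[...,2]
m=(w[...,0]>.4)&(w[...,0]<.62)&(w[...,1]>.1)&(w[...,1]<.35)&(z>.143)&(z<.165)
r=cv2.minAreaRect(w[m][:,:2].astype(np.float32));print(r,np.median(z[m]))
R=Ro.from_euler('z',.244).as_matrix()
print(tube(w,np.array([.515,.2285,0]),R))
s=np.load('pics/top.npz');print(tube(cloud(s),np.array([.515,.2285,0]),R))
s=np.load('pics/side.npz');print(tube(cloud(s),np.array([.515,.2285,0]),R))
q=Ro.from_rotvec(bot.read_state()['tcp_rot']).as_matrix();C=-c['R'].T@c['t'];print('cam in tool',(C-bot.read_state()['tool_pos'])@q)
E
```

```text
((0.5131054520606995, 0.23041841387748718), (0.15236033499240875, 0.026471318677067757), 14.087285995483398) 0.14966016329983944
(np.float64(-0.06996207819583768), 3490, np.float64(-2.0751026322261724e-05), np.float64(0.0005432119650826996))
(np.float64(-0.0706559017857087), 648, np.float64(8.14116374164157e-05), np.float64(0.0008993708484177059))
(np.float64(-0.07199924563849243), 548, np.float64(-2.518863216975004e-05), np.float64(0.0011071670873724643))
cam in tool [ 0.07046439 -0.00295783 -0.14262284]
```

Call:
play_rows(moves=[[[-0.003, 0, 0, 0.108, -0.215, 0, 85], [0, 0, 0, 0, 0, 0.25, 85], [0, 0, 0, 0, 0, 0.3, 85], [0, 0, 0, 0, 0, 0.3, 85], [0, 0, 0, 0, 0, 0.2, 85]]])

```text
time: 2.65
tool_pos: [0.5113, 0.2235, 0.1233]
tcp_rot: [3.115, 0.382, -0.006]
wrist_force: [-1.1, 0.3, 0.5]
width: 0.998
grip_force: 0.0
```

Call:
play_rows(moves=[[[0, 0, 0, 0, 0, 0.07, 85], [0, 0, 0, 0, 0, 0, 85], [0, 0, 0, 0, 0, 0, 85]]])

```text
time: 2.9
tool_pos: [0.5136, 0.2248, 0.1198]
tcp_rot: [3.117, 0.381, 0.0]
wrist_force: [-0.2, 0.5, 0.9]
width: 0.993
grip_force: 0.0
```

```bash
python3 -c "
from h import *
to((.514,.2295,.116),.2445)
c=grab('wrist');w=wcloud(c);R=Ro.from_euler('z',.2445).as_matrix();print(tube(w,np.array([.514,.2295,0]),R))
z=w[...,2];q=(w-np.array([.514,.2295,0]))@R;m=(abs(q[...,0])<.06)&(abs(q[...,1])<.03)&(z>.143)&(z<.16);print(m.sum(),np.percentile(q[m][:,1],[1,50,99]))"
```

```text
t 2.9 tcp [0.5136 0.2248 0.1198] yaw [0.9705 0.241 ] F [-0.2  0.5  0.9] w 84.8 grip 0.0
 turn [ 0.003 -0.    -0.002] shift [ 0.016 -0.045  0.038] q [ 0.37  0.15  1.96 -0.    1.03  1.7 ]
(np.float64(-0.07096295966368679), 6292, np.float64(-1.2539093317326954e-06), np.float64(0.0004880425954741068))
11693 [-0.0116688   0.00086127  0.01372358]
```

Call:
play_rows(moves=[[[0.002, 0, 0, 0.016, -0.055, 0.038, 85], [0, 0, 0, 0, 0, 0, 60], [0, 0, 0, 0, 0, 0, 50], [0, 0, 0, 0, 0, 0, 40], [0, 0, 0, 0, 0, 0, 34]]], newtons=60)

```text
time: 3.37
tool_pos: [0.5139, 0.2314, 0.116]
tcp_rot: [3.118, 0.382, 0.001]
wrist_force: [0.2, 0.1, 0.2]
width: 0.449
grip_force: 0.0
```

```bash
python3 -c "
from h import *
to((.514,.2305,.116),.2445)"
```

```text
t 3.37 tcp [0.5139 0.2314 0.116 ] yaw [0.9704 0.2417] F [0.2 0.1 0.2] w 38.4 grip 0.0
 turn [ 0.001 -0.002 -0.001] shift [-0.001  0.009 -0.   ] q [ 0.38  0.15  1.96 -0.    1.03  1.71]
```

Call:
play_rows(moves=[[[0, 0, 0, 0, 0.008, 0, 30], [0, 0, 0, 0, 0, 0, 27], [0, 0, 0, 0, 0, 0, 24], [0, 0, 0, 0, 0, 0, 15], [0, 0, 0, 0, 0, 0, 10]]], newtons=60)

```text
time: 3.78
tool_pos: [0.5142, 0.2296, 0.116]
tcp_rot: [3.116, 0.382, 0.001]
wrist_force: [-0.6, -4.9, 4.0]
width: 0.292
grip_force: 59.6
```

Call:
play_rows(moves=[[[0, 0, 0, 0, 0, 0, 10], [0, 0, 0, 0, 0, 0, 10], [0, 0, 0, 0, 0, 0, 10]]])

```text
time: 4.03
tool_pos: [0.5142, 0.2296, 0.116]
tcp_rot: [3.116, 0.382, 0.001]
wrist_force: [-0.0, -5.1, 4.8]
width: 0.294
grip_force: 59.6
```

```bash
cat >> h.py <<'E'
OFF=np.array([0.,0.,-.116])   # tray origin rel. to tcp in tray axes
def meas(n=3,cam='wrist'):
    out=[];
    for i in range(n):
        s=bot.read_state();R=Ro.from_rotvec(s['tcp_rot']).as_matrix()@np.diag([1,-1,-1.]);c=vision.read_camera(cam)
        w=wcloud(c) if cam=='wrist' else cloud(c)
        o=s['tool_pos']+R@OFF
        x,k,dz,e=tube(w,o,R);out.append((s['time'],x));tl=Ro.from_matrix(R).as_euler('zyx')
        print(f"t {s['time']:.2f} s {x*1e3:.1f} n {k} dz {dz*1e3:.1f} e {e*1e3:.1f} z {o[2]:.4f} tiltx {tl[2]*1e3:.1f} tilty {tl[1]*1e3:.1f} mrad F {s['wrist_force'].round(1)} M {(s['torque']@R).round(2)} grip {s['grip_force']:.0f} w {s['width']*85.4:.1f} xy {o[:2].round(4)} yaw {tl[0]:.4f}")
    o=np.array(out)
    if n>2:print('v mm/s',np.polyfit(o[:,0],o[:,1]*1e3,1)[0].round(1))
    return c
E
python3 -c "
from h import *
meas(3)"
```

```text
t 4.03 s -70.9 n 6785 dz -0.1 e 0.5 z -0.0000 tiltx -1.7 tilty -0.7 mrad F [-0.  -5.1  4.8] M [-0.78  0.18  0.05] grip 60 w 25.1 xy [0.5143 0.2294] yaw 0.2439
t 4.08 s -71.0 n 6773 dz -0.1 e 0.5 z -0.0000 tiltx -1.7 tilty -0.7 mrad F [-0.1 -6.1  5. ] M [-0.78  0.29  0.06] grip 60 w 25.2 xy [0.5143 0.2295] yaw 0.2440
t 4.13 s -71.0 n 6754 dz -0.1 e 0.5 z -0.0000 tiltx -1.7 tilty -0.7 mrad F [-0.4 -5.1  5.5] M [-0.85  0.2   0.01] grip 60 w 25.3 xy [0.5143 0.2295] yaw 0.2440
v mm/s -0.2
```

Call:
play_rows(moves=[[[0, 0, 0, 0, 0, -0.03, 10], [0, 0, 0, 0, 0, -0.07, 10], [0, 0, 0, 0, 0, -0.12, 10], [0, 0, 0, 0, 0, -0.16, 10], [0, 0, 0, 0, 0, -0.18, 10]]], newtons=70)

```text
time: 4.6
tool_pos: [0.5123, 0.2304, 0.1707]
tcp_rot: [3.118, 0.382, -0.006]
wrist_force: [-0.3, 0.1, -7.7]
width: 0.296
grip_force: 69.3
```

Call:
play_rows(moves=[[[0, 0, 0, 0, 0, -0.18, 10], [0, 0, 0, 0, 0, -0.14, 10], [0, 0, 0, 0, 0, -0.09, 10], [0, 0, 0, 0, 0, -0.04, 10]]])

```text
time: 4.93
tool_pos: [0.5144, 0.2311, 0.2184]
tcp_rot: [-3.118, -0.382, -0.004]
wrist_force: [0.4, -0.5, -6.6]
width: 0.299
grip_force: 69.4
```

```bash
python3 -c "
from h import *
meas(4)"
```

```text
t 4.93 s -80.3 n 6604 dz -0.3 e 0.5 z 0.1024 tiltx 1.0 tilty -2.3 mrad F [ 0.4 -0.5 -6.6] M [ 0.26 -0.03  0.05] grip 69 w 25.5 xy [0.5146 0.2312] yaw 0.2440
t 4.98 s -81.4 n 6582 dz -0.3 e 0.5 z 0.1023 tiltx 0.8 tilty -2.1 mrad F [ 0.7  0.  -7.2] M [ 0.24 -0.19  0.05] grip 69 w 24.9 xy [0.5146 0.2311] yaw 0.2440
t 5.03 s -82.3 n 6588 dz -0.3 e 0.5 z 0.1011 tiltx 0.2 tilty -1.0 mrad F [-0.  -0.1 -7.6] M [ 0.3  -0.05  0.02] grip 69 w 24.9 xy [0.5141 0.2308] yaw 0.2439
t 5.08 s -83.4 n 6522 dz -0.3 e 0.5 z 0.1000 tiltx -0.5 tilty 0.6 mrad F [ 0.4  0.2 -8.9] M [ 0.33 -0.   -0.01] grip 69 w 25.3 xy [0.5133 0.2304] yaw 0.2439
v mm/s -20.7
```

Call:
play_rows(moves=[[[-0.04, 0, 0, 0, 0, 0, 10], [0, 0, 0, 0, 0, 0, 10], [0, 0, 0, 0, 0, 0, 10], [0, 0, 0, 0, 0, 0, 10], [0, 0, 0, 0, 0, 0, 10]]])

```text
time: 5.55
tool_pos: [0.5136, 0.2305, 0.2161]
tcp_rot: [3.098, 0.38, 0.003]
wrist_force: [0.1, -0.4, -7.0]
width: 0.296
grip_force: 69.5
```

```bash
python3 -c "
from h import *
meas(4)"
```

```text
t 5.55 s -82.4 n 6590 dz -0.3 e 0.5 z 0.1001 tiltx -20.1 tilty -4.4 mrad F [ 0.1 -0.4 -7. ] M [ 0.34 -0.04 -0.01] grip 70 w 25.3 xy [0.5141 0.2282] yaw 0.2439
t 5.60 s -80.3 n 6605 dz -0.3 e 0.5 z 0.1003 tiltx -20.0 tilty -4.6 mrad F [-0.2  0.2 -6.4] M [ 0.24  0.02 -0.03] grip 70 w 24.6 xy [0.5143 0.2282] yaw 0.2438
t 5.65 s -77.8 n 6651 dz -0.3 e 0.5 z 0.1004 tiltx -19.9 tilty -4.8 mrad F [ 0.7 -0.  -6.9] M [ 0.3  -0.02  0.  ] grip 70 w 24.9 xy [0.5144 0.2281] yaw 0.2437
t 5.70 s -74.9 n 6673 dz -0.3 e 0.5 z 0.1005 tiltx -19.9 tilty -4.9 mrad F [-0.3  0.3 -6.7] M [ 0.21 -0.01 -0.01] grip 70 w 24.9 xy [0.5144 0.2281] yaw 0.2437
v mm/s 49.7
```

Call:
play_rows(moves=[[[0, 0, 0, 0, 0, 0, 10], [0, 0, 0, 0, 0, 0, 10], [0, 0, 0, 0, 0, 0, 10], [0, 0, 0, 0, 0, 0, 10], [0.066, 0, 0, 0, 0, 0, 10]]])

```text
time: 6.17
tool_pos: [0.5136, 0.2312, 0.2165]
tcp_rot: [-3.105, -0.383, 0.002]
wrist_force: [-0.4, 0.3, -7.4]
width: 0.296
grip_force: 69.5
```

Call:
play_rows(moves=[[[0, 0, 0, 0, 0, 0, 10], [0, 0, 0, 0, 0, 0, 10], [0, 0, 0, 0, 0, 0, 10]]])

```text
time: 6.42
tool_pos: [0.5139, 0.2303, 0.2165]
tcp_rot: [-3.107, -0.38, 0.002]
wrist_force: [0.9, 0.8, -7.6]
width: 0.294
grip_force: 69.7
```

```bash
python3 -c "
from h import *
meas(3)"
```

```text
t 6.42 s -52.3 n 893 dz 15.2 e 2.4 z 0.1005 tiltx 11.3 tilty 2.9 mrad F [ 0.9  0.8 -7.6] M [ 0.05 -0.02 -0.03] grip 70 w 25.1 xy [0.5135 0.2316] yaw 0.2435
t 6.47 s -106.4 n 470 dz 6.4 e 2.5 z 0.1005 tiltx 11.5 tilty 2.8 mrad F [ 0.3  0.  -6.1] M [ 0.01 -0.01 -0.03] grip 70 w 25.2 xy [0.5135 0.2317] yaw 0.2438
t 6.52 s -108.3 n 274 dz 5.8 e 0.3 z 0.1005 tiltx 11.6 tilty 2.9 mrad F [ 1.   0.3 -6.2] M [-0.02  0.01  0.04] grip 70 w 24.5 xy [0.5135 0.2318] yaw 0.2439
v mm/s -560.5
```

```bash
python3 - <<'E'
from h import *
o=[]
s=bot.read_state();R=Ro.from_rotvec(s['tcp_rot']).as_matrix()@np.diag([1,-1,-1.]);org=s['tool_pos']+R@OFF
for n in('wrist','side','top'):
    t=bot.read_state()['time'];c=grab(n);w=wcloud(c) if n=='wrist' else cloud(c)
    p=(w-org)@R;np.save(f'pics/p_{n}.npy',p)
    m=(abs(p[...,0])<.062)&(abs(p[...,1])<.134)&(p[...,2]>.036)&(p[...,2]<.064)
    print(n,t,tube(w,org,R),m.sum(),np.percentile(p[m],[5,50,95],axis=0).round(3).tolist())
    o.append(c['image'][...,::-1])
cv2.imwrite('pics/t1.png',np.hstack([cv2.resize(o[0],(400,300)),cv2.resize(o[1][60:252,130:386],(400,300))]))
E
```

```text
wrist 6.5667 (np.float64(0.001073655746267558), 605, np.float64(0.00938635384576331), np.float64(0.0039063413194087085)) 706 [[-0.048, -0.134, 0.036], [0.01, -0.133, 0.04], [0.05, 0.03, 0.047]]
side 6.6167 (np.float64(0.006087915685027831), 589, np.float64(3.341861871338238e-05), np.float64(0.0010837269408292202)) 729 [[-0.054, -0.019, 0.038], [-0.009, -0.005, 0.052], [0.044, 0.021, 0.059]]
top 6.6667 (np.float64(0.010142094955045847), 260, np.float64(0.0001144200781658497), np.float64(0.0008299140170263276)) 314 [[-0.054, -0.014, 0.038], [-0.023, -0.006, 0.05], [0.011, 0.004, 0.058]]
```

View pics/t1.png

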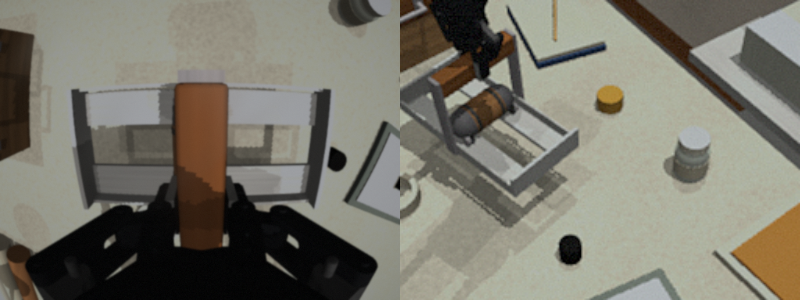

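The wrist view no longer shows the tube, which is hidden under the bar. The side view shows it clearly under the handle, so I'll use the side camera from here.

```bash
python3 -c "
from h import *
meas(4,'side')"
```

```text
t 6.72 s 11.1 n 589 dz 0.1 e 1.1 z 0.1005 tiltx 11.9 tilty 3.0 mrad F [-0.5 -0.6 -7.5] M [-0.07  0.01 -0.03] grip 70 w 25.4 xy [0.5134 0.2319] yaw 0.2440
t 6.77 s 13.0 n 600 dz 0.1 e 1.0 z 0.1005 tiltx 11.9 tilty 3.0 mrad F [-0.8  0.3 -7.1] M [-0.05  0.06  0.04] grip 70 w 25.4 xy [0.5134 0.2319] yaw 0.2441
t 6.82 s 14.8 n 601 dz 0.2 e 1.2 z 0.1005 tiltx 12.0 tilty 3.0 mrad F [-1.4  0.8 -6.3] M [-0.02 -0.01 -0.01] grip 70 w 25.4 xy [0.5135 0.2319] yaw 0.2440
t 6.87 s 16.2 n 592 dz 0.2 e 1.1 z 0.1005 tiltx 12.0 tilty 3.0 mrad F [ 0.6  0.8 -7.5] M [-0.05  0.01  0.  ] grip 70 w 25.3 xy [0.5134 0.2319] yaw 0.2440
v mm/s 34.0
```

Call:
play_rows(moves=[[[0, 0, 0, 0, 0, 0, 10], [0, 0, 0, 0, 0, 0, 10], [0, 0, 0, 0, 0, 0, 10], [0, 0, 0, 0, 0, 0, 10], [0, 0, 0, 0, 0, 0, 10]]])

```text
time: 7.33
tool_pos: [0.5138, 0.2305, 0.2165]
tcp_rot: [-3.106, -0.38, 0.002]
wrist_force: [-0.7, 0.3, -7.4]
width: 0.294
grip_force: 69.7
```

Call:
play_rows(moves=[[[0, 0, 0, 0, 0, 0, 10], [-0.052, 0, 0, 0, 0, 0, 10], [0, 0, 0, 0, 0, 0, 10]]])

```text
time: 7.58
tool_pos: [0.5138, 0.2308, 0.2165]
tcp_rot: [3.105, 0.381, 0.003]
wrist_force: [1.0, -1.0, -7.5]
width: 0.293
grip_force: 69.7
```

```bash
python3 -c "
from h import *
meas(3,'side')"
```

```text
t 7.58 s -0.6 n 581 dz 0.1 e 1.0 z 0.1005 tiltx -13.4 tilty -3.4 mrad F [ 1.  -1.  -7.5] M [0.07 0.01 0.03] grip 70 w 25.0 xy [0.5142 0.2292] yaw 0.2441
t 7.63 s -2.7 n 593 dz 0.1 e 1.1 z 0.1005 tiltx -12.7 tilty -3.1 mrad F [ 0.2  0.5 -7.2] M [ 0.05  0.07 -0.01] grip 70 w 25.1 xy [0.5141 0.2294] yaw 0.2444
t 7.68 s -4.4 n 586 dz -0.2 e 1.0 z 0.1005 tiltx -12.5 tilty -3.1 mrad F [ 0.6 -0.8 -6.6] M [ 0.05 -0.    0.  ] grip 70 w 25.6 xy [0.5141 0.2293] yaw 0.2443
v mm/s -38.3
```

Call:
play_rows(moves=[[[0, 0, 0, 0, 0, 0, 10], [0, 0, 0, 0, 0, 0, 10], [0, 0, 0, 0, 0, 0, 10], [0, 0, 0, 0, 0, 0, 10], [0.026, 0, 0, 0, 0, 0, 10]]])

```text
time: 8.15
tool_pos: [0.5137, 0.2308, 0.2165]
tcp_rot: [-3.118, -0.383, 0.0]
wrist_force: [-0.2, 0.7, -6.3]
width: 0.29
grip_force: 69.8
```

```bash
sed -i "s/'zyx'/'ZYX'/" h.py; python3 -c "
from h import *
meas(5,'side')"
```

```text
t 8.15 s -8.3 n 606 dz 0.1 e 1.0 z 0.1005 tiltx 0.0 tilty 0.0 mrad F [-0.2  0.7 -6.3] M [0.06 0.02 0.01] grip 70 w 24.8 xy [0.5137 0.2308] yaw 0.2443
t 8.20 s -7.5 n 596 dz 0.0 e 1.0 z 0.1005 tiltx 0.8 tilty -0.0 mrad F [ 0.2  0.3 -7.7] M [-0.04 -0.02 -0.  ] grip 70 w 25.0 xy [0.5138 0.2305] yaw 0.2441
t 8.25 s -6.5 n 610 dz 0.1 e 1.0 z 0.1005 tiltx 0.0 tilty -0.1 mrad F [ 0.2 -0.6 -7. ] M [-0.    0.01  0.  ] grip 70 w 25.2 xy [0.5139 0.2303] yaw 0.2435
t 8.30 s -6.1 n 586 dz -0.0 e 1.0 z 0.1005 tiltx -0.3 tilty -0.0 mrad F [-0.2  0.5 -7.7] M [ 0.03  0.01 -0.02] grip 70 w 25.3 xy [0.5139 0.2302] yaw 0.2433
t 8.35 s -5.5 n 600 dz 0.0 e 1.0 z 0.1005 tiltx -0.5 tilty 0.0 mrad F [-0.8 -0.4 -7.1] M [ 0.06  0.07 -0.05] grip 70 w 25.5 xy [0.5139 0.2302] yaw 0.2434
v mm/s 14.0
```

Call:
play_rows(moves=[[[0, 0, 0, 0, 0, 0, 10], [0, 0, 0, 0, 0, 0, 10], [0, 0, 0, 0, 0, 0, 10]]])

```text
time: 8.65
tool_pos: [0.5138, 0.2305, 0.2165]
tcp_rot: [3.118, 0.382, 0.0]
wrist_force: [0.6, -0.1, -7.5]
width: 0.293
grip_force: 69.7
```

```bash
python3 -c "
from h import *
meas(3,'side')"
```

```text
t 8.65 s -3.3 n 600 dz 0.2 e 1.1 z 0.1005 tiltx -0.5 tilty -0.0 mrad F [ 0.6 -0.1 -7.5] M [ 0.03 -0.01  0.03] grip 70 w 25.1 xy [0.5139 0.2304] yaw 0.2439
t 8.70 s -3.0 n 587 dz -0.0 e 1.0 z 0.1005 tiltx -0.5 tilty 0.0 mrad F [-1.  -0.8 -7. ] M [-0.02  0.    0.02] grip 70 w 25.4 xy [0.5138 0.2305] yaw 0.2439
t 8.75 s -2.9 n 607 dz -0.0 e 1.1 z 0.1004 tiltx -0.5 tilty 0.0 mrad F [ 0.7  0.2 -6.5] M [-0.06  0.02  0.04] grip 70 w 25.4 xy [0.5138 0.2305] yaw 0.2439
v mm/s 4.0
```

Call:
play_rows(moves=[[[-0.0036, 0, 0, 0, 0, 0, 10], [0, 0, 0, 0, 0, 0, 10], [0, 0, 0, 0, 0, 0, 10], [0, 0, 0, 0, 0, 0, 10], [0, 0, 0, 0, 0, 0, 10]]])

```text
time: 9.22
tool_pos: [0.5138, 0.2305, 0.2164]
tcp_rot: [3.116, 0.382, 0.0]
wrist_force: [0.3, 0.3, -6.3]
width: 0.294
grip_force: 69.7
```

```bash
python3 -c "
from h import *
meas(4,'side')"
```

```text
t 9.22 s -1.2 n 595 dz -0.0 e 1.0 z 0.1004 tiltx -2.3 tilty 0.1 mrad F [ 0.3  0.3 -6.3] M [-0.01 -0.    0.  ] grip 70 w 25.1 xy [0.5139 0.2302] yaw 0.2438
t 9.27 s -1.1 n 601 dz 0.1 e 1.0 z 0.1004 tiltx -2.3 tilty 0.0 mrad F [ 0.8 -0.2 -6.8] M [-0.03  0.    0.02] grip 70 w 24.9 xy [0.5139 0.2302] yaw 0.2438
t 9.32 s -0.8 n 595 dz 0.2 e 1.0 z 0.1005 tiltx -2.3 tilty -0.0 mrad F [-0.   0.5 -6.3] M [ 0.01 -0.01 -0.02] grip 70 w 25.3 xy [0.5139 0.2302] yaw 0.2438
t 9.37 s -0.9 n 589 dz 0.0 e 1.0 z 0.1005 tiltx -2.3 tilty -0.1 mrad F [-0.2  0.1 -7.3] M [0.01 0.02 0.05] grip 70 w 25.2 xy [0.5139 0.2302] yaw 0.2437
v mm/s 2.1
```

Call:
play_rows(moves=[[[0.0012, 0, 0, 0, 0, 0, 10], [0, 0, 0, 0, 0, 0, 10], [0, 0, 0, 0, 0, 0, 10], [0, 0, 0, 0, 0, 0, 10], [-0.0012, 0, 0, 0, 0, 0, 10]]])

```text
time: 9.83
tool_pos: [0.5138, 0.2304, 0.2165]
tcp_rot: [3.116, 0.382, 0.0]
wrist_force: [-0.4, -0.6, -7.5]
width: 0.295
grip_force: 69.7
```

Call:
play_rows(moves=[[[0, 0, 0, 0, 0, 0, 10], [0, 0, 0, 0, 0, 0, 10], [0, 0, 0, 0, 0, 0, 10], [0, 0, 0, 0, 0, 0, 10], [0, 0, 0, 0, 0, 0, 10]]])

```text
time: 10.25
tool_pos: [0.5138, 0.2305, 0.2165]
tcp_rot: [3.116, 0.382, 0.0]
wrist_force: [0.2, -0.4, -7.0]
width: 0.299
grip_force: 69.7
```

Call:
play_rows(moves=[[[0, 0, 0, 0, 0, 0, 10], [0, 0, 0, 0, 0, 0, 10], [0, 0, 0, 0, 0, 0, 10], [0, 0, 0, 0, 0, 0, 10], [0, 0, 0, 0, 0, 0, 10]]])

```text
time: 10.67
tool_pos: [0.5138, 0.2305, 0.2165]
tcp_rot: [3.116, 0.382, 0.001]
wrist_force: [0.2, 0.2, -7.4]
width: 0.301
grip_force: 69.7
```

```bash
python3 -c "
from h import *
meas(4,'side')"
```

```text
t 10.67 s 4.5 n 592 dz -0.0 e 1.0 z 0.1005 tiltx -2.3 tilty -0.1 mrad F [ 0.2  0.2 -7.4] M [-0.03 -0.05 -0.02] grip 70 w 25.7 xy [0.5139 0.2302] yaw 0.2439
t 10.72 s 4.7 n 599 dz -0.0 e 1.2 z 0.1005 tiltx -2.3 tilty -0.0 mrad F [ 0.   0.4 -7.5] M [0.02 0.   0.  ] grip 70 w 24.9 xy [0.5139 0.2302] yaw 0.2438
t 10.77 s 5.2 n 597 dz 0.0 e 1.1 z 0.1005 tiltx -2.3 tilty 0.1 mrad F [-0.1 -0.3 -7.3] M [-0.04 -0.03 -0.  ] grip 70 w 25.1 xy [0.5139 0.2302] yaw 0.2438
t 10.82 s 5.5 n 605 dz -0.1 e 1.0 z 0.1005 tiltx -2.3 tilty -0.0 mrad F [-0.1  0.3 -7.4] M [-0.06  0.01  0.02] grip 70 w 25.0 xy [0.5139 0.2302] yaw 0.2438
v mm/s 6.7
```

Call:
play_rows(moves=[[[0.0068, 0, 0, 0, 0, 0, 10], [0, 0, 0, 0, 0, 0, 10], [0, 0, 0, 0, 0, 0, 10], [0, 0, 0, 0, 0, 0, 10], [0, 0, 0, 0, 0, 0, 10]]])

```text
time: 11.28
tool_pos: [0.5138, 0.2304, 0.2165]
tcp_rot: [-3.117, -0.382, 0.0]
wrist_force: [0.3, 0.3, -7.8]
width: 0.297
grip_force: 69.8
```

Call:
play_rows(moves=[[[-0.0056, 0, 0, 0, 0, 0, 10], [0, 0, 0, 0, 0, 0, 10], [0, 0, 0, 0, 0, 0, 10], [0, 0, 0, 0, 0, 0, 10], [0, 0, 0, 0, 0, 0, 10]]])

```text
time: 11.7
tool_pos: [0.5138, 0.2305, 0.2165]
tcp_rot: [3.117, 0.382, 0.0]
wrist_force: [-0.8, 0.4, -7.2]
width: 0.296
grip_force: 69.8
```

```bash
python3 -c "
from h import *
meas(4,'side')"
```

```text
t 11.70 s 3.7 n 588 dz 0.0 e 1.0 z 0.1005 tiltx -1.7 tilty -0.0 mrad F [-0.8  0.4 -7.2] M [ 0.02  0.02 -0.03] grip 70 w 25.3 xy [0.5139 0.2303] yaw 0.2439
t 11.75 s 3.5 n 598 dz 0.2 e 1.0 z 0.1005 tiltx -1.7 tilty 0.0 mrad F [-0.2  0.5 -7.1] M [-0.09 -0.01 -0.03] grip 70 w 25.3 xy [0.5138 0.2303] yaw 0.2438
t 11.80 s 3.4 n 602 dz 0.0 e 1.1 z 0.1005 tiltx -1.7 tilty 0.0 mrad F [-0.6  0.4 -6.8] M [ 0.   -0.03 -0.03] grip 70 w 25.1 xy [0.5139 0.2303] yaw 0.2438
t 11.85 s 3.2 n 596 dz -0.0 e 1.0 z 0.1005 tiltx -1.7 tilty 0.0 mrad F [ 0.5  0.3 -7.1] M [ 0.03 -0.04  0.06] grip 70 w 25.3 xy [0.5139 0.2303] yaw 0.2438
v mm/s -3.3
```

Call:
play_rows(moves=[[[0, 0, 0, 0, 0, 0, 10], [0, 0, 0, 0, 0, 0, 10], [0, 0, 0, 0, 0, 0, 10], [0, 0, 0, 0, 0, 0, 10], [0, 0, 0, 0, 0, 0, 10]]])

```text
time: 12.32
tool_pos: [0.5138, 0.2304, 0.2165]
tcp_rot: [3.117, 0.382, 0.0]
wrist_force: [-1.3, -0.4, -7.1]
width: 0.296
grip_force: 69.8
```

Call:
play_rows(moves=[[[-0.0016, 0, 0, 0, 0, 0, 10], [0, 0, 0, 0, 0, 0, 10], [0, 0, 0, 0, 0, 0, 10], [0, 0, 0, 0, 0, 0, 10], [0, 0, 0, 0, 0, 0, 10]]])

```text
time: 12.73
tool_pos: [0.5138, 0.2305, 0.2165]
tcp_rot: [3.116, 0.382, 0.0]
wrist_force: [0.5, -0.3, -6.8]
width: 0.299
grip_force: 69.8
```

Call:
play_rows(moves=[[[0.0016, 0, 0, 0, 0, 0, 10], [0, 0, 0, 0, 0, 0, 10], [0, 0, 0, 0, 0, 0, 10], [0, 0, 0, 0, 0, 0, 10], [0, 0, 0, 0, 0, 0, 10]]])

```text
time: 13.15
tool_pos: [0.5138, 0.2304, 0.2165]
tcp_rot: [3.117, 0.382, 0.0]
wrist_force: [0.2, 0.0, -7.5]
width: 0.294
grip_force: 69.8
```

```bash
python3 -c "
from h import *
meas(4,'side')"
```

```text
t 13.15 s 0.1 n 589 dz -0.0 e 1.0 z 0.1005 tiltx -1.7 tilty 0.0 mrad F [ 0.2  0.  -7.5] M [ 0.04 -0.01 -0.04] grip 70 w 25.1 xy [0.5139 0.2302] yaw 0.2438
t 13.20 s 0.2 n 602 dz 0.0 e 1.1 z 0.1005 tiltx -1.7 tilty 0.0 mrad F [ 0.2 -0.1 -7.5] M [ 0.02 -0.02 -0.05] grip 70 w 24.9 xy [0.5139 0.2303] yaw 0.2438
t 13.25 s 0.1 n 591 dz -0.1 e 1.0 z 0.1005 tiltx -1.7 tilty 0.0 mrad F [ 1.3  0.2 -7.6] M [-0.04 -0.03  0.06] grip 70 w 25.3 xy [0.5138 0.2303] yaw 0.2438
t 13.30 s -0.3 n 588 dz 0.0 e 1.0 z 0.1005 tiltx -1.7 tilty 0.0 mrad F [ 0.7  1.2 -7.7] M [-0.01 -0.04  0.01] grip 70 w 25.0 xy [0.5139 0.2303] yaw 0.2438
v mm/s -2.2
```

Call:
play_rows(moves=[[[-0.001, 0, 0, 0, 0, 0, 10], [0, 0, 0, 0, 0, 0, 10], [0, 0, 0, 0, 0, 0, 10], [0.001, 0, 0, 0, 0, 0, 10], [0, 0, 0, 0, 0, 0, 10]]])

```text
time: 13.77
tool_pos: [0.5138, 0.2305, 0.2165]
tcp_rot: [3.117, 0.382, 0.0]
wrist_force: [-0.8, -0.1, -7.4]
width: 0.294
grip_force: 69.8
```

Call:
play_rows(moves=[[[0, 0, 0, 0, 0, 0, 10], [0, 0, 0, 0, 0, 0, 10], [0, 0, 0, 0, 0, 0, 10], [0, 0, 0, 0, 0, 0, 10], [0, 0, 0, 0, 0, 0, 10]]])

```text
time: 14.18
tool_pos: [0.5138, 0.2305, 0.2165]
tcp_rot: [3.117, 0.382, 0.0]
wrist_force: [0.3, -0.2, -7.2]
width: 0.293
grip_force: 69.8
```

Call:
play_rows(moves=[[[0, 0, 0, 0, 0, 0, 10], [0, 0, 0, 0, 0, 0, 10], [0, 0, 0, 0, 0, 0, 10], [0, 0, 0, 0, 0, 0, 10], [0, 0, 0, 0, 0, 0, 10]]])

```text
time: 14.6
tool_pos: [0.5138, 0.2304, 0.2165]
tcp_rot: [3.117, 0.382, 0.0]
wrist_force: [-0.9, 0.9, -7.5]
width: 0.29
grip_force: 69.8
```

```bash
python3 -c "
from h import *
meas(4,'side')"
```

```text
t 14.60 s 0.3 n 601 dz 0.0 e 1.1 z 0.1005 tiltx -1.7 tilty -0.0 mrad F [-0.9  0.9 -7.5] M [ 0.02 -0.    0.05] grip 70 w 24.8 xy [0.5139 0.2303] yaw 0.2438
t 14.65 s 0.3 n 599 dz 0.1 e 1.0 z 0.1005 tiltx -1.7 tilty -0.1 mrad F [-0.1 -0.3 -7.1] M [-0.02 -0.01  0.03] grip 70 w 25.2 xy [0.5139 0.2303] yaw 0.2438
t 14.70 s 0.3 n 594 dz -0.0 e 0.9 z 0.1005 tiltx -1.7 tilty -0.0 mrad F [-0.  -0.9 -7.7] M [ 0.02  0.02 -0.01] grip 70 w 25.5 xy [0.5139 0.2303] yaw 0.2438
t 14.75 s 0.3 n 591 dz -0.1 e 1.0 z 0.1005 tiltx -1.7 tilty -0.0 mrad F [-0.3  0.  -6.6] M [-0.01 -0.    0.04] grip 70 w 25.0 xy [0.5139 0.2303] yaw 0.2438
v mm/s -0.1
```

Call:
play_rows(moves=[[[0, 0, 0, 0, 0, 0, 10], [0, 0, 0, 0, 0, 0, 10], [0, 0, 0, 0, 0, 0, 10], [0, 0, 0, 0, 0, 0, 10], [0, 0, 0, 0, 0, 0, 10]]])

```text
time: 15.22
tool_pos: [0.5138, 0.2305, 0.2165]
tcp_rot: [3.117, 0.382, 0.0]
wrist_force: [-0.7, -0.2, -7.2]
width: 0.297
grip_force: 69.8
```

Call:
play_rows(moves=[[[0, 0, 0, 0, 0, 0, 10], [0, 0, 0, 0, 0, 0, 10], [0, 0, 0, 0, 0, 0, 10], [0, 0, 0, 0, 0, 0, 10], [0, 0, 0, 0, 0, 0, 10]]])

```text
time: 15.63
tool_pos: [0.5138, 0.2304, 0.2165]
tcp_rot: [3.117, 0.382, 0.0]
wrist_force: [-0.3, -0.7, -6.8]
width: 0.293
grip_force: 69.8
```

```bash
python3 -c "
from h import *
meas(2,'side')"
```

```text
t 15.63 s 0.2 n 596 dz -0.0 e 1.0 z 0.1005 tiltx -1.7 tilty 0.0 mrad F [-0.3 -0.7 -6.8] M [ 0.01 -0.02  0.03] grip 70 w 25.0 xy [0.5139 0.2303] yaw 0.2438
t 15.68 s 0.4 n 594 dz 0.1 e 1.1 z 0.1005 tiltx -1.7 tilty -0.1 mrad F [ 0.6  0.3 -7. ] M [ 0.02 -0.01  0.01] grip 70 w 25.1 xy [0.5139 0.2303] yaw 0.2438
```

Call:
play_rows(moves=[[[0.0118, 0, 0, -0.001, 0.004, 0, 10], [0, 0, 0, -0.002, 0.008, 0, 10], [0, 0, 0, -0.003, 0.012, 0, 10], [0, 0, 0, -0.004, 0.016, 0, 10], [0, 0, 0, -0.005, 0.02, 0, 10]]])

```text
time: 16.15
tool_pos: [0.5138, 0.2241, 0.2165]
tcp_rot: [-3.114, -0.381, 0.001]
wrist_force: [-0.1, 0.1, -6.1]
width: 0.292
grip_force: 69.8
```

Call:
play_rows(moves=[[[0, 0, 0, -0.006, 0.024, 0, 10], [0, 0, 0, -0.007, 0.028, 0, 10], [0, 0, 0, -0.008, 0.032, 0, 10], [0, 0, 0, -0.009, 0.036, 0, 10], [0, 0, 0, -0.01, 0.04, 0, 10]]])

```text
time: 16.57
tool_pos: [0.5138, 0.2074, 0.2164]
tcp_rot: [-3.114, -0.382, 0.001]
wrist_force: [-0.2, -0.1, -6.8]
width: 0.293
grip_force: 69.8
```

Call:
play_rows(moves=[[[0, 0, 0, -0.011, 0.044, 0, 10], [0, 0, 0, -0.012, 0.048, 0, 10], [0, 0, 0, -0.013, 0.052, 0, 10], [0, 0, 0, -0.014, 0.056, 0, 10], [0, 0, 0, -0.015, 0.06, 0, 10]]])

```text
time: 16.98
tool_pos: [0.5137, 0.1804, 0.2163]
tcp_rot: [-3.114, -0.382, 0.001]
wrist_force: [0.7, 0.1, -6.7]
width: 0.293
grip_force: 69.8
```

Call:
play_rows(moves=[[[-0.0236, 0, 0, -0.014, 0.056, 0, 10], [0, 0, 0, -0.013, 0.052, 0, 10], [0, 0, 0, -0.012, 0.048, 0, 10], [0, 0, 0, -0.011, 0.044, 0, 10], [0, 0, 0, -0.01, 0.04, 0, 10]]])

```text
time: 17.4
tool_pos: [0.5138, 0.1558, 0.2164]
tcp_rot: [3.111, 0.381, 0.002]
wrist_force: [0.7, 0.4, -7.4]
width: 0.296
grip_force: 69.7
```

Call:
play_rows(moves=[[[0, 0, 0, -0.009, 0.036, 0, 10], [0, 0, 0, -0.008, 0.032, 0, 10], [0, 0, 0, -0.007, 0.028, 0, 10], [0, 0, 0, -0.006, 0.024, 0, 10], [0, 0, 0, -0.005, 0.02, 0, 10]]])

```text
time: 17.82
tool_pos: [0.5137, 0.1416, 0.2165]
tcp_rot: [3.111, 0.381, 0.001]
wrist_force: [-0.4, 0.2, -6.8]
width: 0.294
grip_force: 69.7
```

Call:
play_rows(moves=[[[0, 0, 0, -0.004, 0.016, 0, 10], [0, 0, 0, -0.003, 0.012, 0, 10], [0, 0, 0, -0.002, 0.008, 0, 10], [0, 0, 0, -0.001, 0.004, 0, 10], [0, 0, 0, 0, 0, 0, 10]]])

```text
time: 18.23
tool_pos: [0.5137, 0.1377, 0.2165]
tcp_rot: [3.111, 0.381, 0.001]
wrist_force: [-0.5, -0.2, -7.0]
width: 0.293
grip_force: 69.7
```

Call:
play_rows(moves=[[[0.0118, 0, 0, 0, 0, 0, 10], [0, 0, 0, 0, 0, 0, 10]]])

```text
time: 18.4
tool_pos: [0.5137, 0.1377, 0.2165]
tcp_rot: [3.117, 0.382, 0.0]
wrist_force: [0.2, 1.3, -8.0]
width: 0.295
grip_force: 69.8
```

```bash
python3 -c "
from h import *
meas(4,'side')"
```

```text
t 18.40 s -7.2 n 666 dz -0.0 e 1.0 z 0.1005 tiltx -1.3 tilty -0.0 mrad F [ 0.2  1.3 -8. ] M [ 0.03  0.01 -0.02] grip 70 w 25.2 xy [0.5138 0.1376] yaw 0.2439
t 18.45 s -7.4 n 671 dz -0.1 e 0.9 z 0.1005 tiltx -1.6 tilty -0.0 mrad F [-0.4 -0.5 -6.9] M [ 0.07 -0.01  0.  ] grip 70 w 25.3 xy [0.5138 0.1375] yaw 0.2437
t 18.50 s -7.6 n 666 dz 0.1 e 1.0 z 0.1005 tiltx -1.7 tilty 0.0 mrad F [ 0.1 -0.1 -7.4] M [0.04 0.06 0.05] grip 70 w 25.3 xy [0.5138 0.1375] yaw 0.2437
t 18.55 s -7.8 n 664 dz -0.1 e 0.9 z 0.1005 tiltx -1.7 tilty -0.0 mrad F [ 0.2 -0.3 -7.5] M [ 0.01 -0.01 -0.02] grip 70 w 24.9 xy [0.5138 0.1375] yaw 0.2438
v mm/s -3.7
```

Call:
play_rows(moves=[[[-0.0044, 0, 0.02, 0, 0, 0, 10], [0, 0, 0.05, 0, 0, 0, 10], [0, 0, 0.08, 0, 0, 0, 10], [0, 0, 0.1, 0, 0, 0, 10], [0, 0, 0.1, 0, 0, 0, 10]]])

```text
time: 19.02
tool_pos: [0.5137, 0.1378, 0.2165]
tcp_rot: [3.136, 0.103, 0.001]
wrist_force: [-0.5, 0.4, -7.0]
width: 0.291
grip_force: 69.7
```

Call:
play_rows(moves=[[[0.0044, 0, 0.1, 0, 0, 0, 10], [0, 0, 0.1, 0, 0, 0, 10], [0, 0, 0.1, 0, 0, 0, 10], [0, 0, 0.07, 0, 0, 0, 10], [0, 0, 0.05, 0, 0, 0, 10]]])

```text
time: 19.43
tool_pos: [0.5137, 0.1377, 0.2165]
tcp_rot: [3.132, -0.225, 0.002]
wrist_force: [-0.2, 0.2, -6.9]
width: 0.297
grip_force: 69.7
```

```bash
python3 -c "
from h import *
meas(4,'side')
to((.5115,-.240,.2165),-.1410)"
```

```text
t 19.43 s -7.4 n 684 dz -0.1 e 0.9 z 0.1005 tiltx -1.5 tilty -1.1 mrad F [-0.2  0.2 -6.9] M [ 0.04 -0.02 -0.02] grip 70 w 25.4 xy [0.5138 0.1375] yaw -0.1433
t 19.48 s -7.2 n 677 dz -0.1 e 0.9 z 0.1005 tiltx -1.5 tilty -1.1 mrad F [-0.5 -0.2 -6.5] M [-0.   -0.01 -0.04] grip 70 w 25.5 xy [0.5138 0.1376] yaw -0.1441
t 19.53 s -7.2 n 681 dz -0.1 e 1.0 z 0.1005 tiltx -1.6 tilty -1.0 mrad F [-0.5 -1.2 -7.8] M [ 0.04  0.04 -0.  ] grip 70 w 25.3 xy [0.5138 0.1376] yaw -0.1415
t 19.58 s -7.3 n 686 dz -0.2 e 1.0 z 0.1005 tiltx -1.5 tilty -1.1 mrad F [ 0.4  0.5 -8.1] M [ 0.02 -0.02 -0.  ] grip 70 w 25.0 xy [0.5138 0.1375] yaw -0.1408
v mm/s 0.5
t 19.63 tcp [0.5137 0.1377 0.2165] yaw [ 0.9901 -0.1402] F [-0.8  0.9 -7.4] w 25.3 grip 69.72279667854309
 turn [ 0.003 -0.002  0.001] shift [0.508 3.743 0.006] q [ 0.22  0.    1.93 -0.    1.21  1.93]
```

Call:
play_rows(moves=[[[0.0112, 0, 0, 0.0006, 0.0042, 0, 10], [0, 0, 0, 0.0012, 0.0084, 0, 10], [0, 0, 0, 0.0018, 0.0126, 0, 10], [0, 0, 0, 0.0024, 0.0168, 0, 10], [0, 0, 0, 0.003, 0.021, 0, 10]]])

```text
time: 20.05
tool_pos: [0.5137, 0.1312, 0.2165]
tcp_rot: [-3.13, 0.221, -0.002]
wrist_force: [0.5, -0.2, -6.3]
width: 0.294
grip_force: 69.8
```

Call:
play_rows(moves=[[[0, 0, 0, 0.0036, 0.0252, 0, 10], [0, 0, 0, 0.0042, 0.0294, 0, 10], [0, 0, 0, 0.0048, 0.0336, 0, 10], [0, 0, 0, 0.0054, 0.0378, 0, 10], [0, 0, 0, 0.006, 0.042, 0, 10]]])

```text
time: 20.47
tool_pos: [0.5137, 0.114, 0.2164]
tcp_rot: [-3.13, 0.221, -0.002]
wrist_force: [-0.1, -0.6, -6.5]
width: 0.297
grip_force: 69.8
```

Call:
play_rows(moves=[[[0, 0, 0, 0.0066, 0.0462, 0, 10], [0, 0, 0, 0.0072, 0.0504, 0, 10], [0, 0, 0, 0.0078, 0.0546, 0, 10], [0, 0, 0, 0.0084, 0.0588, 0, 10], [0, 0, 0, 0.009, 0.063, 0, 10]]])

```text
time: 20.88
tool_pos: [0.5137, 0.0861, 0.2164]
tcp_rot: [-3.13, 0.221, -0.002]
wrist_force: [-0.8, 0.1, -7.7]
width: 0.299
grip_force: 69.8
```

Call:
play_rows(moves=[[[0, 0, 0, 0.0096, 0.0672, 0, 10], [0, 0, 0, 0.0102, 0.0714, 0, 10], [0, 0, 0, 0.0108, 0.0756, 0, 10], [0, 0, 0, 0.0114, 0.0798, 0, 10], [0, 0, 0, 0.012, 0.084, 0, 10]]])

```text
time: 21.3
tool_pos: [0.5137, 0.0478, 0.2162]
tcp_rot: [-3.13, 0.221, -0.002]
wrist_force: [-0.2, -0.1, -7.7]
width: 0.294
grip_force: 69.8
```

Call:
play_rows(moves=[[[0, 0, 0, 0.0126, 0.0882, 0, 10], [-0.0226, 0, 0, 0.012, 0.084, 0, 10], [0, 0, 0, 0.0114, 0.0798, 0, 10], [0, 0, 0, 0.0108, 0.0756, 0, 10], [0, 0, 0, 0.0102, 0.0714, 0, 10]]])

```text
time: 21.72
tool_pos: [0.5138, 0.0075, 0.2163]
tcp_rot: [3.127, -0.221, 0.001]
wrist_force: [0.0, 0.1, -7.2]
width: 0.296
grip_force: 69.7
```

Call:
play_rows(moves=[[[0, 0, 0, 0.0096, 0.0672, 0, 10], [0, 0, 0, 0.009, 0.063, 0, 10], [0, 0, 0, 0.0084, 0.0588, 0, 10], [0, 0, 0, 0.0078, 0.0546, 0, 10], [0, 0, 0, 0.0072, 0.0504, 0, 10]]])

```text
time: 22.13
tool_pos: [0.5138, -0.022, 0.2165]
tcp_rot: [3.127, -0.221, 0.001]
wrist_force: [1.6, -0.3, -6.7]
width: 0.292
grip_force: 69.7
```

Call:
play_rows(moves=[[[0, 0, 0, 0.0066, 0.0462, 0, 10], [0, 0, 0, 0.006, 0.042, 0, 10], [0, 0, 0, 0.0054, 0.0378, 0, 10], [0, 0, 0, 0.0048, 0.0336, 0, 10], [0, 0, 0, 0.0042, 0.0294, 0, 10]]])

```text
time: 22.55
tool_pos: [0.5138, -0.0408, 0.2166]
tcp_rot: [3.127, -0.221, 0.001]
wrist_force: [-0.3, 0.0, -7.1]
width: 0.295
grip_force: 69.7
```

Call:
play_rows(moves=[[[0, 0, 0, 0.0036, 0.0252, 0, 10], [0, 0, 0, 0.003, 0.021, 0, 10], [0, 0, 0, 0.0024, 0.0168, 0, 10], [0, 0, 0, 0.0018, 0.0126, 0, 10], [0, 0, 0, 0.0012, 0.0084, 0, 10]]])

```text
time: 22.97
tool_pos: [0.5138, -0.0491, 0.2167]
tcp_rot: [3.127, -0.221, 0.001]
wrist_force: [0.6, 1.0, -7.0]
width: 0.292
grip_force: 69.7
```

Call:
play_rows(moves=[[[0, 0, 0, 0.0006, 0.0042, 0, 10], [0, 0, 0, 0, 0, 0, 10], [0.0114, 0, 0, 0, 0, 0, 10], [0, 0, 0, 0, 0, 0, 10]]])

```text
time: 23.3
tool_pos: [0.5138, -0.0494, 0.2167]
tcp_rot: [3.133, -0.221, 0.001]
wrist_force: [0.2, 0.1, -8.0]
width: 0.294
grip_force: 69.8
```

```bash
python3 -c "
from h import *
meas(3,'side')
to((.5115,-.240,.2165),-.1410)"
```

```text
t 23.30 s -25.2 n 908 dz -0.2 e 0.9 z 0.1007 tiltx -1.1 tilty -1.0 mrad F [ 0.2  0.1 -8. ] M [0.11 0.03 0.  ] grip 70 w 25.1 xy [ 0.5139 -0.0495] yaw -0.1412
t 23.35 s -25.8 n 921 dz -0.1 e 0.9 z 0.1007 tiltx -1.3 tilty -1.0 mrad F [ 0.3  0.3 -7.3] M [ 0.07 -0.03 -0.01] grip 70 w 24.8 xy [ 0.5139 -0.0496] yaw -0.1413
t 23.40 s -26.4 n 916 dz -0.1 e 0.9 z 0.1007 tiltx -1.4 tilty -1.1 mrad F [ 0.3  0.4 -7.7] M [ 0.11  0.07 -0.  ] grip 70 w 25.3 xy [ 0.5139 -0.0496] yaw -0.1413
v mm/s -12.2
t 23.45 tcp [ 0.5139 -0.0494  0.2167] yaw [ 0.99   -0.1407] F [-0.2 -0.4 -7.5] w 24.9 grip 69.77819323539734
 turn [ 0.003 -0.002 -0.   ] shift [0.245 1.89  0.005] q [-0.14 -0.03  1.96 -0.    1.21  1.57]
```

Call:
play_rows(moves=[[[-0.0172, 0, 0, 0, 0, 0, 10], [0, 0, 0, 0, 0, 0, 10], [0, 0, 0, 0, 0, 0, 10], [0, 0, 0, 0, 0, 0, 10], [0, 0, 0, 0, 0, 0, 10]]])

```text
time: 23.87
tool_pos: [0.5138, -0.0494, 0.2167]
tcp_rot: [3.124, -0.221, 0.0]
wrist_force: [0.1, 0.2, -6.5]
width: 0.292
grip_force: 69.7
```

Call:
play_rows(moves=[[[0, 0, 0, 0, 0, 0, 10], [0, 0, 0, 0, 0, 0, 10], [0, 0, 0, 0, 0, 0, 10], [0, 0, 0, 0, 0, 0, 10], [0.0326, 0, 0, 0, 0, 0, 10]]])

```text
time: 24.28
tool_pos: [0.5139, -0.049, 0.2167]
tcp_rot: [-3.127, 0.22, -0.002]
wrist_force: [-0.0, 1.4, -7.5]
width: 0.292
grip_force: 69.8
```

Call:
play_rows(moves=[[[0, 0, 0, 0, 0, 0, 10], [0, 0, 0, 0, 0, 0, 10], [0, 0, 0, 0, 0, 0, 10]]])

```text
time: 24.53
tool_pos: [0.5138, -0.0496, 0.2167]
tcp_rot: [-3.128, 0.222, -0.002]
wrist_force: [0.3, 0.5, -6.5]
width: 0.295
grip_force: 69.7
```

```bash
python3 -c "
from h import *
meas(3,'side')"
```

```text
t 24.53 s -11.0 n 902 dz -0.1 e 0.9 z 0.1007 tiltx 6.2 tilty -1.1 mrad F [ 0.3  0.5 -6.5] M [ 0.03 -0.03 -0.02] grip 70 w 25.2 xy [ 0.5141 -0.0489] yaw -0.1416
t 24.58 s -10.4 n 894 dz -0.1 e 0.9 z 0.1007 tiltx 6.2 tilty -1.1 mrad F [ 0.1  0.3 -7.7] M [0.02 0.01 0.05] grip 70 w 25.1 xy [ 0.514  -0.0488] yaw -0.1414
t 24.63 s -10.2 n 895 dz -0.1 e 0.8 z 0.1007 tiltx 6.2 tilty -1.1 mrad F [ 0.2  0.2 -7.4] M [0.05 0.01 0.03] grip 70 w 24.9 xy [ 0.5141 -0.0488] yaw -0.1413
v mm/s 8.7
```

Call:
play_rows(moves=[[[-0.0194, 0, 0, 0, 0, 0, 10], [0, 0, 0, 0, 0, 0, 10], [0, 0, 0, 0, 0, 0, 10], [0, 0, 0, 0, 0, 0, 10], [0, 0, 0, 0, 0, 0, 10]]])

```text
time: 25.1
tool_pos: [0.5138, -0.0493, 0.2167]
tcp_rot: [3.13, -0.221, 0.001]
wrist_force: [-0.3, 0.1, -6.7]
width: 0.29
grip_force: 69.7
```

Call:
play_rows(moves=[[[0, 0, 0, 0, 0, 0, 10], [0, 0, 0, 0, 0, 0, 10], [0, 0, 0, 0, 0, 0, 10], [0.0078, 0, 0, 0, 0, 0, 10], [0, 0, 0, 0, 0, 0, 10]]])

```text
time: 25.52
tool_pos: [0.5138, -0.0495, 0.2167]
tcp_rot: [-3.133, 0.222, -0.002]
wrist_force: [0.2, 0.8, -7.7]
width: 0.298
grip_force: 69.8
```

```bash
python3 -c "
from h import *
meas(4,'side')"
```

```text
t 25.52 s -6.6 n 893 dz -0.1 e 0.9 z 0.1007 tiltx 0.6 tilty -1.1 mrad F [ 0.2  0.8 -7.7] M [ 0.01 -0.02 -0.02] grip 70 w 25.5 xy [ 0.514  -0.0494] yaw -0.1413
t 25.57 s -6.4 n 879 dz -0.1 e 0.8 z 0.1007 tiltx 0.5 tilty -1.0 mrad F [-0.4  0.3 -7.4] M [ 0.01 -0.02  0.02] grip 70 w 25.1 xy [ 0.5139 -0.0495] yaw -0.1414
t 25.62 s -6.1 n 882 dz -0.2 e 0.9 z 0.1007 tiltx 0.4 tilty -1.0 mrad F [-0.3 -0.3 -6.7] M [ 0.02 -0.08 -0.08] grip 70 w 25.1 xy [ 0.5139 -0.0494] yaw -0.1413
t 25.67 s -6.2 n 889 dz -0.1 e 0.9 z 0.1007 tiltx 0.4 tilty -1.0 mrad F [-0.2  0.1 -6.9] M [-0.    0.09 -0.  ] grip 70 w 25.1 xy [ 0.514  -0.0494] yaw -0.1413
v mm/s 2.7
```

Call:
play_rows(moves=[[[0.0074, 0, 0, 0.0006, 0.0043, 0, 10], [0, 0, 0, 0.0011, 0.0086, 0, 10], [0, 0, 0, 0.0017, 0.0129, 0, 10], [0, 0, 0, 0.0022, 0.0172, 0, 10], [0, 0, 0, 0.0028, 0.0215, 0, 10]]])

```text
time: 26.13
tool_pos: [0.5138, -0.0561, 0.2167]
tcp_rot: [-3.13, 0.221, -0.002]
wrist_force: [-0.0, 0.5, -6.8]
width: 0.296
grip_force: 69.7
```

Call:
play_rows(moves=[[[0, 0, 0, 0.0034, 0.0258, 0, 10], [0, 0, 0, 0.0039, 0.0301, 0, 10], [0, 0, 0, 0.0045, 0.0344, 0, 10], [0, 0, 0, 0.005, 0.0387, 0, 10], [0, 0, 0, 0.0056, 0.043, 0, 10]]])

```text
time: 26.55
tool_pos: [0.5136, -0.0737, 0.2166]
tcp_rot: [-3.13, 0.221, -0.002]
wrist_force: [0.4, 0.9, -6.6]
width: 0.295
grip_force: 69.7
```

Call:
play_rows(moves=[[[0, 0, 0, 0.0062, 0.0473, 0, 10], [0, 0, 0, 0.0067, 0.0516, 0, 10], [0, 0, 0, 0.0073, 0.0559, 0, 10], [0, 0, 0, 0.0078, 0.0602, 0, 10], [0, 0, 0, 0.0084, 0.0645, 0, 10]]])

```text
time: 26.97
tool_pos: [0.5132, -0.1021, 0.2165]
tcp_rot: [-3.13, 0.221, -0.002]
wrist_force: [0.0, -0.4, -7.4]
width: 0.293
grip_force: 69.7
```

Call:
play_rows(moves=[[[0, 0, 0, 0.009, 0.0688, 0, 10], [0, 0, 0, 0.0095, 0.0731, 0, 10], [0, 0, 0, 0.0101, 0.0774, 0, 10], [0, 0, 0, 0.0106, 0.0817, 0, 10], [0, 0, 0, 0.0112, 0.086, 0, 10]]])

```text
time: 27.38
tool_pos: [0.5127, -0.1413, 0.2163]
tcp_rot: [-3.13, 0.221, -0.002]
wrist_force: [0.4, 0.4, -7.9]
width: 0.293
grip_force: 69.7
```

Call:
play_rows(moves=[[[0, 0, 0, 0.0118, 0.0903, 0, 10], [-0.0248, 0, 0, 0.0112, 0.086, 0, 10], [0, 0, 0, 0.0106, 0.0817, 0, 10], [0, 0, 0, 0.0101, 0.0774, 0, 10], [0, 0, 0, 0.0095, 0.0731, 0, 10]]])

```text
time: 27.8
tool_pos: [0.5123, -0.1824, 0.2165]
tcp_rot: [3.126, -0.221, 0.001]
wrist_force: [0.1, 0.1, -7.5]
width: 0.295
grip_force: 69.7
```

Call:
play_rows(moves=[[[0, 0, 0, 0.009, 0.0688, 0, 10], [0, 0, 0, 0.0084, 0.0645, 0, 10], [0, 0, 0, 0.0078, 0.0602, 0, 10], [0, 0, 0, 0.0073, 0.0559, 0, 10], [0, 0, 0, 0.0067, 0.0516, 0, 10]]])

```text
time: 28.22
tool_pos: [0.5119, -0.2126, 0.2167]
tcp_rot: [3.126, -0.221, 0.001]
wrist_force: [-0.9, -0.6, -6.4]
width: 0.3
grip_force: 69.7
```

Call:
play_rows(moves=[[[0, 0, 0, 0.0062, 0.0473, 0, 10], [0, 0, 0, 0.0056, 0.043, 0, 10], [0, 0, 0, 0.005, 0.0387, 0, 10], [0, 0, 0, 0.0045, 0.0344, 0, 10], [0, 0, 0, 0.0039, 0.0301, 0, 10]]])

```text
time: 28.63
tool_pos: [0.5117, -0.2318, 0.2169]
tcp_rot: [3.126, -0.221, 0.001]
wrist_force: [0.4, -0.0, -6.1]
width: 0.291
grip_force: 69.7
```

Call:
play_rows(moves=[[[0, 0, 0, 0.0034, 0.0258, 0, 10], [0, 0, 0, 0.0028, 0.0215, 0, 10], [0, 0, 0, 0.0022, 0.0172, 0, 10], [0, 0, 0, 0.0017, 0.0129, 0, 10], [0, 0, 0, 0.0011, 0.0086, 0, 10]]])

```text
time: 29.05
tool_pos: [0.5116, -0.2403, 0.2169]
tcp_rot: [3.126, -0.221, 0.001]
wrist_force: [0.1, -0.4, -6.8]
width: 0.293
grip_force: 69.7
```

Call:
play_rows(moves=[[[0, 0, 0, 0.0006, 0.0043, 0, 10], [0, 0, 0, 0, 0, 0, 10], [0.0124, 0, 0, 0, 0, 0, 10], [0, 0, 0, 0, 0, 0, 10]]])

```text
time: 29.38
tool_pos: [0.5116, -0.2406, 0.217]
tcp_rot: [3.132, -0.221, 0.001]
wrist_force: [0.4, 0.0, -7.7]
width: 0.295
grip_force: 69.8
```

```bash
python3 -c "
from h import *
meas(3,'side')
to((.5115,-.240,.2165),-.1410)"
```

```text
t 29.38 s -7.8 n 1109 dz -0.2 e 0.8 z 0.1010 tiltx -1.7 tilty -1.1 mrad F [ 0.4  0.  -7.7] M [ 0.04 -0.01 -0.  ] grip 70 w 25.2 xy [ 0.5117 -0.2408] yaw -0.1411
t 29.43 s -7.6 n 1110 dz -0.2 e 0.8 z 0.1009 tiltx -1.9 tilty -1.0 mrad F [-0.4 -0.9 -7.4] M [0.05 0.01 0.  ] grip 70 w 25.2 xy [ 0.5117 -0.2409] yaw -0.1412
t 29.48 s -7.4 n 1102 dz -0.2 e 0.8 z 0.1009 tiltx -2.0 tilty -1.0 mrad F [ 0.4  0.2 -7.5] M [0.05 0.02 0.01] grip 70 w 25.3 xy [ 0.5117 -0.2409] yaw -0.1412
v mm/s 3.9
t 29.53 tcp [ 0.5116 -0.2406  0.2169] yaw [ 0.99   -0.1408] F [ 0.7 -0.9 -6.7] w 25.4 grip 69.76385235786438
 turn [ 0.004 -0.002 -0.001] shift [-0.002 -0.006  0.004] q [-0.48  0.07  1.86 -0.    1.21  1.23]
```

Call:
play_rows(moves=[[[0, 0, 0, 0, 0, 0.01, 10], [0, 0, 0, 0, 0, 0.03, 10], [0, 0, 0, 0, 0, 0.05, 10], [0, 0, 0, 0, 0, 0.06, 10], [0, 0, 0, 0, 0, 0.06, 10]]])

```text
time: 29.95
tool_pos: [0.5115, -0.2406, 0.1951]
tcp_rot: [3.132, -0.221, 0.001]
wrist_force: [-0.1, -0.7, -6.9]
width: 0.293
grip_force: 69.8
```

Call:
play_rows(moves=[[[0, 0, 0, 0, 0, 0.06, 10], [0, 0, 0, 0, 0, 0.06, 10], [0, 0, 0, 0, 0, 0.04, 10], [0, 0, 0, 0, 0, 0.02, 10], [0, 0, 0, 0, 0, 0.01, 10]]])

```text
time: 30.37
tool_pos: [0.5113, -0.2405, 0.1762]
tcp_rot: [3.132, -0.221, -0.0]
wrist_force: [-0.7, -0.1, -8.1]
width: 0.298
grip_force: 69.8
```

```bash
python3 -c "
from h import *
c=meas(4,'side')
cv2.imwrite('pics/s2.png',cv2.resize(c['image'][180:384,200:400,::-1],(588,600)))"
```

```text
t 30.37 s -6.1 n 976 dz -0.2 e 0.8 z 0.0602 tiltx -1.7 tilty -0.0 mrad F [-0.7 -0.1 -8.1] M [ 0.05 -0.08 -0.01] grip 70 w 25.5 xy [ 0.5113 -0.2407] yaw -0.1412
t 30.42 s -5.9 n 986 dz -0.2 e 0.9 z 0.0604 tiltx -1.9 tilty -0.5 mrad F [-0.1 -0.5 -7.8] M [ 0.01  0.06 -0.04] grip 70 w 25.1 xy [ 0.5115 -0.2408] yaw -0.1412
t 30.47 s -5.9 n 992 dz -0.2 e 0.9 z 0.0608 tiltx -2.0 tilty -0.9 mrad F [-0.4 -1.3 -7.2] M [-0.01 -0.    0.01] grip 70 w 25.1 xy [ 0.5117 -0.2409] yaw -0.1412
t 30.52 s -5.8 n 983 dz -0.1 e 0.8 z 0.0612 tiltx -2.2 tilty -1.5 mrad F [-0.6  0.1 -6.4] M [ 0.08 -0.01 -0.02] grip 70 w 24.7 xy [ 0.512  -0.2411] yaw -0.1412
v mm/s 1.5
```

View pics/s2.png

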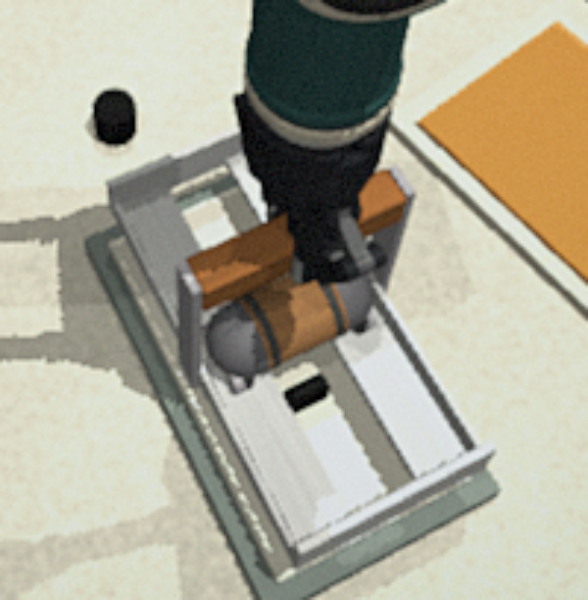

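The crop shows the tray parallel over the stand, with the near chock at (307,390) inside the gap and the tube under the bar. I'll lower it now.

Call:
play_rows(moves=[[[0, 0, 0, 0, 0, 0.01, 10], [0, 0, 0, 0, 0, 0.02, 10], [0, 0, 0, 0, 0, 0.04, 10], [0, 0, 0, 0, 0, 0.045, 10], [0, 0, 0, 0, 0, 0.05, 10]]])

```text
time: 30.98
tool_pos: [0.5116, -0.2407, 0.16]
tcp_rot: [3.132, -0.221, 0.001]
wrist_force: [-0.4, -0.4, -7.1]
width: 0.295
grip_force: 69.8
```

Call:
play_rows(moves=[[[0, 0, 0, 0, 0, 0.05, 10], [0, 0, 0, 0, 0, 0.05, 10], [0, 0, 0, 0, 0, 0.045, 10], [0, 0, 0, 0, 0, 0.04, 10], [0, 0, 0, 0, 0, 0.02, 10]]])

```text
time: 31.4
tool_pos: [0.5112, -0.2406, 0.1389]
tcp_rot: [3.132, -0.222, -0.0]
wrist_force: [-0.8, -0.9, -6.8]
width: 0.295
grip_force: 69.8
```

Call:
play_rows(moves=[[[0, 0, 0, 0, 0, 0.01, 10], [0, 0, 0, 0, 0, 0.01, 10], [0, 0, 0, 0, 0, 0, 10]]])

```text
time: 31.65
tool_pos: [0.5117, -0.2408, 0.138]
tcp_rot: [3.132, -0.222, 0.002]
wrist_force: [0.9, -0.4, -7.0]
width: 0.29
grip_force: 69.8
```

```bash
python3 -c "
from h import *
c=meas(3,'side')"
```

```text
t 31.65 s -5.4 n 880 dz -0.1 e 0.9 z 0.0220 tiltx -2.1 tilty -1.1 mrad F [ 0.9 -0.4 -7. ] M [0.01 0.01 0.02] grip 70 w 24.8 xy [ 0.5118 -0.2411] yaw -0.1412
t 31.70 s -5.6 n 867 dz -0.2 e 0.8 z 0.0221 tiltx -2.1 tilty -1.3 mrad F [-0.9 -1.  -8. ] M [-0.04 -0.04 -0.02] grip 70 w 25.3 xy [ 0.5119 -0.2411] yaw -0.1412
t 31.75 s -5.7 n 863 dz -0.2 e 0.8 z 0.0222 tiltx -2.2 tilty -1.5 mrad F [-0.4  0.  -6.4] M [ 0.03 -0.02  0.  ] grip 70 w 25.3 xy [ 0.512  -0.2412] yaw -0.1412
v mm/s -2.9
```

Call:
play_rows(moves=[[[0, 0, 0, 0, 0, 0.005, 10], [0, 0, 0, 0, 0, 0.005, 10], [0, 0, 0, 0, 0, 0.005, 10], [0, 0, 0, 0, 0, 0, 10]]])

```text
time: 32.13
tool_pos: [0.5116, -0.2407, 0.1363]
tcp_rot: [3.132, -0.221, 0.001]
wrist_force: [0.3, 0.5, -7.3]
width: 0.296
grip_force: 69.8
```

Call:
play_rows(moves=[[[0, 0, 0, 0, 0, 0.004, 10], [0, 0, 0, 0, 0, 0.004, 10], [0, 0, 0, 0, 0, 0, 10]]])

```text
time: 32.38
tool_pos: [0.5118, -0.2408, 0.136]
tcp_rot: [3.132, -0.221, 0.002]
wrist_force: [-0.9, 0.7, -3.7]
width: 0.295
grip_force: 70.1
```

Call:
play_rows(moves=[[[0, 0, 0, 0, 0, 0.004, 10], [0, 0, 0, 0, 0, 0.002, 10], [0, 0, 0, 0, 0, 0, 10]]])

```text
time: 32.63
tool_pos: [0.5118, -0.2408, 0.136]
tcp_rot: [3.132, -0.221, 0.002]
wrist_force: [-4.2, 2.0, 2.6]
width: 0.297
grip_force: 70.8
```

Call:
play_rows(moves=[[[0, 0, 0, 0, 0, 0, 30], [0, 0, 0, 0, 0, 0, 36], [0, 0, 0, 0, 0, 0, 44], [0, 0, 0, 0, 0, 0, 52], [0, 0, 0, 0, 0, 0, 60]]], newtons=20)

```text
time: 33.05
tool_pos: [0.5121, -0.241, 0.1353]
tcp_rot: [3.131, -0.221, 0.003]
wrist_force: [0.2, -0.4, -0.6]
width: 0.7
grip_force: 0.0
```

Call:
play_rows(moves=[[[0, 0, 0, 0, 0, 0, 66], [0, 0, 0, 0, 0, 0, 66], [0, 0, 0, 0, 0, 0, 66]]])

```text
time: 33.3
tool_pos: [0.5117, -0.2408, 0.135]
tcp_rot: [3.132, -0.221, 0.001]
wrist_force: [-0.2, -1.0, 0.8]
width: 0.777
grip_force: 0.0
```

```bash
python3 -c "
from h import *
c=meas(3,'side')"
```

```text
t 33.30 s -5.6 n 781 dz 0.9 e 0.9 z 0.0190 tiltx -2.1 tilty -1.1 mrad F [-0.2 -1.   0.8] M [ 0.03  0.02 -0.04] grip 0 w 66.4 xy [ 0.5118 -0.2411] yaw -0.1412
t 33.35 s -5.6 n 787 dz 0.9 e 0.9 z 0.0190 tiltx -2.1 tilty -1.0 mrad F [-0.2 -0.6 -0.1] M [ 0.02  0.01 -0.04] grip 0 w 65.8 xy [ 0.5117 -0.2411] yaw -0.1412
t 33.40 s -5.7 n 779 dz 0.8 e 0.9 z 0.0190 tiltx -2.1 tilty -1.1 mrad F [ 0.3 -0.2 -0.5] M [-0.04 -0.02  0.01] grip 0 w 65.9 xy [ 0.5118 -0.241 ] yaw -0.1412
v mm/s -1.1
```

Released cleanly. I'll withdraw upward and check the placing.

Call:
play_rows(moves=[[[0, 0, 0, 0, 0, -0.05, 66], [0, 0, 0, 0, 0, -0.15, 66], [0, 0, 0, 0, 0, -0.25, 66], [0, 0, 0, 0, 0, -0.3, 66], [0, 0, 0, 0, 0, -0.3, 66]]])

```text
time: 33.87
tool_pos: [0.511, -0.2403, 0.2408]
tcp_rot: [3.132, -0.222, -0.001]
wrist_force: [0.8, -0.2, 1.2]
width: 0.769
grip_force: 0.0
```

Call:
play_rows(moves=[[[0, 0, 0, 0, 0, -0.25, 66], [0, 0, 0, 0, 0, -0.1, 66], [0, 0, 0, 0, 0, 0, 66], [0, 0, 0, 0, 0, 0, 66], [0, 0, 0, 0, 0, 0, 66]]])

```text
time: 34.28
tool_pos: [0.5105, -0.2399, 0.2728]
tcp_rot: [3.133, -0.222, -0.003]
wrist_force: [0.3, -0.1, -0.8]
width: 0.775
grip_force: 0.0
```

```bash
python3 - <<'E'
from h import *
c=grab('wrist');w=wcloud(c);so=np.array([.5115,-.240,0]);R=Ro.from_euler('z',-.1412).as_matrix()
z=w[...,2];p=(w-so)@R
m=(abs(p[...,0])<.1)&(abs(p[...,1])<.05)&(z>.155)&(z<.19)
r=cv2.minAreaRect(p[m][:,:2].astype(np.float32));print('bar in stand',r,np.median(z[m]))
print('wrist',tube(w,so+[0,0,.02],R))
for n in('side','top'):
    d=grab(n);print(n,tube(cloud(d),so+[0,0,.02],R))
    if n=='side':cv2.imwrite('pics/s3.png',cv2.resize(d['image'][180:384,200:400,::-1],(588,600)))
cv2.imwrite('pics/w3.png',c['image'][...,::-1]);print(bot.read_state()['time'],bot.read_state()['wrist_force'])
E
```

```text
bar in stand ((-0.00118226557970047, 0.00020997598767280579), (0.02628524973988533, 0.15131697058677673), 89.97010040283203) 0.16968496761150953
wrist (np.float64(-0.00487681053396033), 717, np.float64(0.0003387800527288821), np.float64(0.0003773014213909534))
side (np.float64(-0.006372556139722034), 1039, np.float64(-0.000206769150535223), np.float64(0.0008377354055159048))
top (np.float64(-0.004817866910694234), 392, np.float64(-9.939294879555369e-05), np.float64(0.0008931039280071825))
34.4333 [ 0.53707186 -0.46116617  0.13722438]
```

View pics/s3.png

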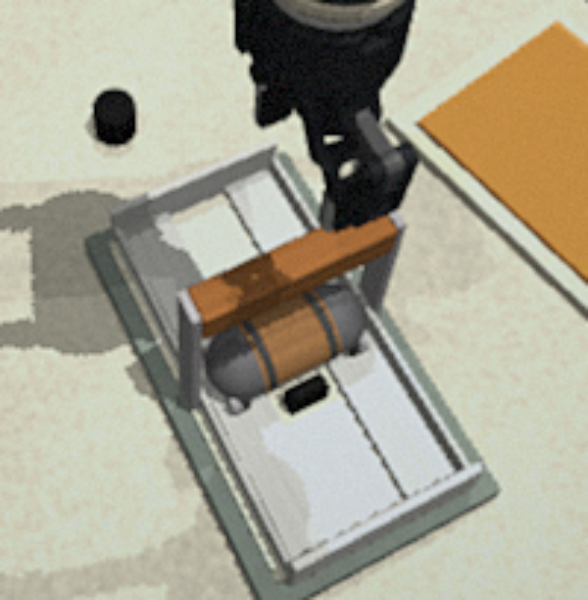

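The tray is flat and centred on the stand (bar top at 169.7 mm, so the underside is at 20 mm). The near chock stands at (306,393), just in front of the tube at (290,340). The tube is 5 mm off centre and at rest, and the gripper is clear.

```bash
python3 -c "
from h import *
print(bot.finish_job())"
```

```text
the job is handed in; nothing more can be done
None
```

The tray is flat and centred on the stand with the tube at rest between the chocks, about 5 mm off centre; it was held under the handle for about 9 s at 10 cm up, and the job was handed in at about 34 s, with no verdict returned.

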